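# Load the nut cracker, flip its safety catch and hold the lever down

### The arm

A 6-joint arm with a two-finger parallel gripper is mounted at the origin on the work surface. World frame = base frame: x ahead of the robot, y to its left, z up, the work surface at z = 0. Lengths are in m, angles in degrees, forces in N, time in s.
With the tool pointing down it reaches from about 0.35 to 0.875 m from the base axis. Payload 4.2 kg.
Tool frame: the origin (TCP) lies between the finger pads; the fingertips stand 17 mm ahead of it and the grasp point (between the pads) lies 2 mm behind it; z points along the fingers, y is the line along which they close (so a half turn about z gives the same grasp; the last joint's range is limited). The gripper opens to 87 mm and grips with 3 to 60 N. Pads are 19 mm wide; open, the fingers measure 117 mm over their backs; the gripper's body (75 mm by 190 mm) begins 51 mm behind the grasp point.
Start: joints at [82.54, 22.042, 0.453, 0, -68.411, -14.817], TCP at [0.237, 0.578, 0.24] pointing down, gripper open.
Joint ranges: [-179.83, 179.83], [-69.29, 118.12], [-61.27, 80.66], [-181.25, 117.63], [-171.15, -9.14], [-177.46, 177.46]. Speed limits (degrees/s): [159.86, 159.86, 180, 180, 180, 180].

### API

Orientations are given as a 3x3 rotation matrix whose columns are the frame's x, y, z axes.
In Python, from station import r gives the robot as it stands.
- The arm moves only by the tool servo_tool, never from a script. Its argument "targets" is a list of rows, each a list of 5 numbers: the shift along the world's x, y, z in units of 30 mm (1.0 is 30 mm), then the turn about the world's z in rad, then the finger opening in mm, from 0 to 87. In form: [[x, y, z, turn, gripper], ...]. A call has exactly 5 rows; each row is the pose to reach, as a shift and turn from the pose commanded when the call began; what a row does not reach only later rows make up. A row lasts 1/12 s, in which the tool goes at most 41.7 mm and 7.16 degrees, less where a joint would pass 70% of its speed; a pose out of reach is approached as far as the arm can. A call with a gripper value outside its range is refused whole. The fingers move at their own pace and stop on an object; the grip force is fixed at half the most. Time passes only in rows, so rows that repeat a pose let the fingers close, or fill a call up. It gives the time, the measured TCP pose, the force, the opening and the grip force at its end, in the units of the state.
- r.sense(): the state, without advancing time (a new reading comes with each control period).
- r.capture(name): name is "scene" or "top" or "wrist"; returns a dict with "pixels" (384x512x3 uint8, red, green, blue), "fx", "fy", "cx", "cy" (pixels), "dist_coeffs" ([k1, k2, p1, p2, k3] as OpenCV has them; the pictures are not rectified), "world_from_camera" (4x4, takes a point from camera to world coordinates). Camera axes: x right, y down, z forward; pixel columns grow to the right and rows downward; lengths in m; the calibration is good to about 2 mm. A picture is of the moment at which its call begins. There is no depth.
- r.finish_job(): hands the job in; it is judged then, once.
The state is a dict: "time_s": time; "joints": joint angles; "joint_velocities": joint speeds; "effort": joint torques, N m; "tcp_pos": TCP position; "ee_rot": TCP orientation; "wrist_force": force on the tool from outside, world axes, zero at the start; "moment": the same for the moment, N m; "gripper_width": opening from 0.0 (shut) to 1.0 (fully open); "gripper_force": force on a finger pad.
Only numpy, scipy, OpenCV 4.12 (cv2) and the standard library are available. Lean on these libraries where they do the work, as an engineer would, in place of code of your own. Each camera call takes 0.05 s, during which the arm holds its last target. There are 200 camera calls.

### The job

With the scoop that stands in the trough, tip all four nuts into the cracker's hopper without touching them with the gripper, and set the scoop down again upright, in the trough or on the counter. Then flip the safety catch on the cracker by pressing its paddle right down, and after that pull the lever forward and down to its stop. Finish while still holding the lever down there; leave the cup, the bottle and the thermometer case where they are.

Things in the scene. Friction and masses are not known exactly. Their poses are not given: they have to be found in the camera images.
- trough: Open wooden trough fixed to the counter, 280 x 90 x 44 mm outside, walls and floor 4 mm thick (inside 272 x 82 mm); origin under its centre, x along its length, z up. The -x end wall slopes inside, 70 degrees steep, its foot at x = -121 mm. At the start the nuts lie in its -x half, which is the end nearer the robot, and the scoop stands in its +x half.
- scoop: Steel scoop, 0.14 kg, on its flat bottom, loose in the trough, mouth to the nuts (trough -x). Pan 85 mm (x) by 76 mm (y), floor 2.5 mm, walls 2 mm, side walls 34 mm high starting 28 mm behind the lip, back wall 38 mm at +x, open on top and at -x; origin under the pan's centre: lip at x = -42.5 mm. Behind it an upright wooden handle 30 (x) by 14 mm (y), x = 42.5 to 72.5, top at z = 115 mm.
- scoop_grip (a point): Point in the scoop's handle where it is best gripped (fingers closing along the scoop's y, across the 14 mm), on the handle's middle, 95 mm above the scoop's underside, at scoop x = 57.5 mm; axes as the scoop's.
- nut1: Round brown macadamia nut in its shell, smooth ball of 23 mm diameter, 12 g, loose in the trough; origin at its centre.
- nut2: Round brown macadamia nut in its shell, smooth ball of 23 mm diameter, 12 g, loose in the trough; origin at its centre.
- nut3: Round brown macadamia nut in its shell, smooth ball of 23 mm diameter, 12 g, loose in the trough; origin at its centre.
- nut4: Round brown macadamia nut in its shell, smooth ball of 23 mm diameter, 12 g, loose in the trough; origin at its centre.
- cracker: Bench nut cracker fixed to the counter: base plate 200 x 290 x 12 mm, grey housing 120 x 126 mm up to z = 100 mm, on it the square aluminium hopper; origin on the counter under the hopper's centre, its front -x (towards the robot), its lever and catch on the +y side, z up.
- hopper_in (a point): Centre of the inner floor of the hopper, 104 mm above the counter; the hopper is an open square box 122 x 122 mm inside, 4 mm walls, rim 61 mm above this floor. Axes as the cracker's.
- lever (a joint): Lever angle, rad: 0 = at rest, leaning 10 degrees back (+x) of upright; grows as its grip is pulled forward (cracker -x) and then down, to the stop at 1.2. A spring drives it back to 0 when let go (2 N at the grip at the start, 7 N at the stop). Until the catch is flipped (1 rad) the lever is blocked after about 0.1 rad.
- lever_pivot (a point): The lever's hinge axis (along cracker y), midway between its two rods, 70 mm above the counter at cracker x = -20, y = 115 mm.
- lever_grip (a point): Centre of the lever's black grip, a round bar of 20 mm diameter, 52 mm long along cracker y. The lever is a U: two steel rods of 12 mm diameter, 70 mm apart (58 mm clear between), rise from the hinge to the grip across their ends, 150 mm from the pivot; a finger fits between the rods. It moves with the lever in the vertical plane through the pivot.
- catch (a joint): Safety catch angle, rad: 0 = guarding (its steel bar lies across the front of the lever); grows to its stop at 1.2 as the paddle on its outer side is pressed down and the bar flips up. Stiff hinge (under 3 N at the paddle): it stays where it is left. It starts between 0 and 0.1.
- catch_hinge (a point): The catch's hinge axis (along cracker x), at cracker x = -27, y = 190, z = 135 mm, on a steel post 14 mm square.
- catch_paddle (a point): Point on top of the catch's paddle, 50 mm outwards (cracker +y) from the hinge. The steel paddle is 30 mm wide (cracker x), 65 mm long and 5 mm thick, slopes 30 degrees up and outwards when the catch guards, and 39 degrees down when flipped; the point then is about 55 mm lower.
- cup: White ceramic mug, 76 mm rim, 85 mm high, on the far side of the counter; bystander. Origin under its centre.
- bottle: Closed brown plastic bottle, 60 mm diameter, 130 mm high, on the far side; bystander. Origin under its centre.
- thermo_case: Open hinged green plastic case with a thermometer, 70 x 190 mm, lid standing up to 81 mm, left of the cracker; bystander. Origin under the tray's centre.
Things that resemble listed ones, but are neither listed nor needed, are in the scene too. What is shaped like the scoop but yellow is not meant.

How it is judged:
By the outcome, as a careful person would: the job done as asked, in the order asked, and still so for the second after the job is handed in, while the arm keeps its last pose, push and grip.
It also fails if it takes over 72 s, if anything falls off the work surface, if the arm or the gripper's body presses on something with over 40 N, if the wrist force passes 120 N, or if a joint passes its speed limit or range.

## Working session

There is one attempt and no reset: what is moved stays moved. The work goes in short steps, Python scripts to look and compute and a tool call to move; the robot and the scene stay as the last step left them, time stands still between calls to the robot, and variables do not carry over. Pictures are saved under pics/ and viewed, at most 10 in all, crops included, and the job is handed in when it is done.

Besides the shell and the picture viewer there is one more tool, called after ">>>" by a JSON object that holds its "method" and its "body", one argument or row to a line. servo_tool: Moves the arm, as the interface text tells. Its arguments: {"type":"object","properties":{"targets":{"type":"array","items":{"type":"array","items":{"type":"number"}}}},"required":["targets"]}

```bash
ls; mkdir -p pics
cat > h.py <<'E'
import numpy as np, cv2
from station import r
def cap(n,f):
    c=r.capture(n); cv2.imwrite('pics/'+f,cv2.cvtColor(np.array(c['pixels'],np.uint8),cv2.COLOR_RGB2BGR)); 
    import pickle; pickle.dump(c,open('pics/'+f+'.pkl','wb')); return c
def load(f):
    import pickle; return pickle.load(open('pics/'+f+'.pkl','rb'))
def K(c): return np.array([[c['fx'],0,c['cx']],[0,c['fy'],c['cy']],[0,0,1.]])
def ray(c,uv,z):
    p=cv2.undistortPoints(np.array([[uv]],float),K(c),np.array(c['dist_coeffs'],float))[0,0]
    T=np.array(c['world_from_camera']); d=T[:3,:3]@[p[0],p[1],1]; o=T[:3,3]
    return o+d*(z-o[2])/d[2]
def proj(c,P):
    T=np.linalg.inv(np.array(c['world_from_camera']))
    return cv2.projectPoints(np.array(P,float).reshape(-1,3),cv2.Rodrigues(T[:3,:3])[0],T[:3,3],K(c),np.array(c['dist_coeffs'],float))[0].reshape(-1,2)
E
python3 - <<'E'
from h import *
a=cap('top','top0.png');b=cap('scene','sc0.png')
for c in (a,b): print(c['fx'],np.round(c['world_from_camera'],3).tolist())
print(r.sense())
E
```

```text
pics
351.03550740601617 [[0.098, -0.974, 0.202, 0.402], [-0.995, -0.096, 0.02, 0.05], [0.0, -0.203, -0.979, 1.106], [0.0, 0.0, 0.0, 1.0]]
364.0880936052276 [[0.533, 0.68, -0.503, 1.131], [0.846, -0.417, 0.333, -0.329], [0.017, -0.603, -0.797, 1.02], [0.0, 0.0, 0.0, 1.0]]
{'time_s': 0.1, 'joints': array([ 8.25418412e+01,  2.20875609e+01,  3.87370788e-01, -2.20012546e-02,
       -6.84108655e+01, -1.48182504e+01]), 'joint_velocities': array([ 0.0419607 , -0.02036539,  0.07474035,  0.01832564, -0.00284118,
       -0.10611094]), 'effort': array([-2.37157001e-04, -3.91691172e+01,  1.87936538e+01,  4.23183560e+00,
        1.34848128e-02, -6.77395974e-05]), 'tcp_pos': array([0.23671224, 0.57790266, 0.23856322]), 'ee_rot': array([[ 9.25312222e-01, -3.79205650e-01, -6.05625174e-04],
       [-3.79206104e-01, -9.25310333e-01, -1.87551489e-03],
       [ 1.50814611e-04,  1.96509361e-03, -9.99998058e-01]]), 'wrist_force': array([ 6.84981459e-01, -3.13757233e-04, -3.73877155e-01]), 'moment': array([ 0.03944443, -0.01528994, -0.01528847]), 'gripper_force': 0.0, 'gripper_width': 0.9995157999848585}
```

View pics/top0.png

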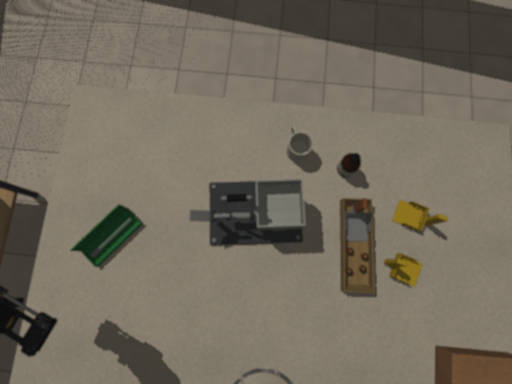

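View pics/sc0.png

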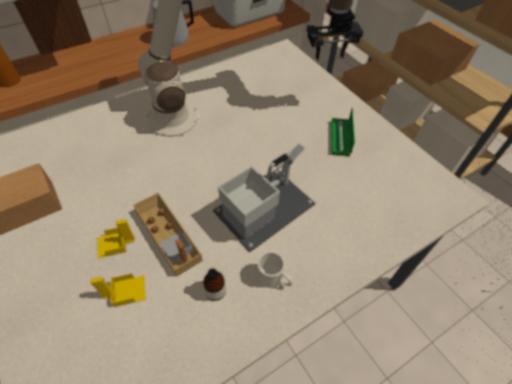

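Top view: the robot is at the bottom, with +x up and +y left. Things that could be taken for the scoop are the steel one in the trough at (358,228) with its handle at about (365,207), and two yellow ones at (412,215) and (404,268). I choose the steel one in the trough. The nuts are around (355,260). The cracker's hopper is at (281,210), with the lever and catch to its left (235,200). I'll check this in a close crop.

Run:
```python
from h import *
a=cv2.imread('pics/top0.png')
l=cv2.resize(a[190:300,330:385],None,fx=5.4,fy=5.4,interpolation=cv2.INTER_CUBIC)
m=cv2.resize(a[170:255,185:312],None,fx=3.9,fy=3.9,interpolation=cv2.INTER_CUBIC)
o=np.zeros((max(l.shape[0],m.shape[0]),l.shape[1]+m.shape[1],3),np.uint8);o[:l.shape[0],:l.shape[1]]=l;o[:m.shape[0],l.shape[1]:]=m
o=np.clip(o.astype(float)*1.4,0,255).astype(np.uint8)
print(o.shape,l.shape);cv2.imwrite('pics/crop0.png',o)
```

```text
(594, 792, 3) (594, 297, 3)
```

View pics/crop0.png

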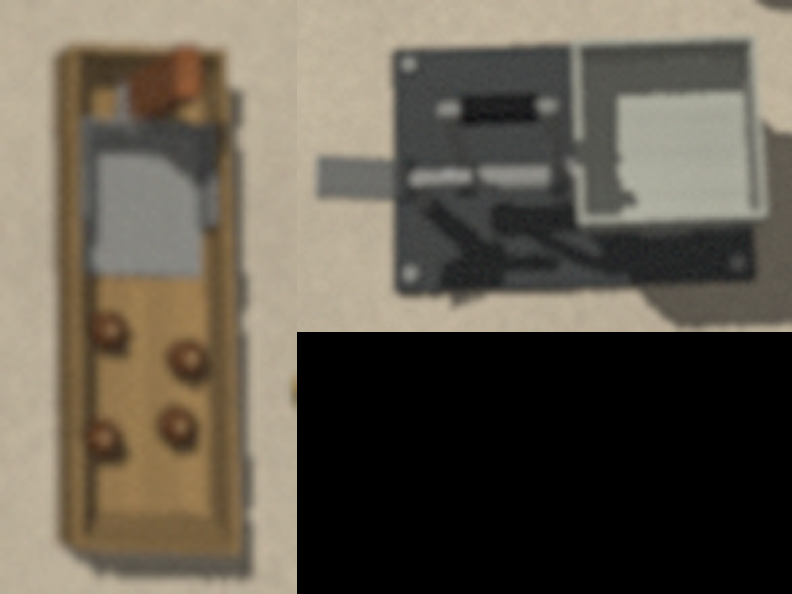

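The steel scoop stands in the trough with its brown handle at the far end and its mouth towards the robot. Four nuts lie in front of it. On the cracker, the lever's black grip is at crop (500,107), the catch bar at (480,177) and the paddle at (355,178). The tool can only turn about the vertical, so I'll tilt the scoop in the grip by pressing its lip against fixed edges.

```bash
cat > fit.py <<'E'
from h import *
from scipy.optimize import least_squares
def fit(c,P,uv,x0):
    P=np.array(P,float);uv=np.array(uv,float)
    def tr(p):
        s,k=np.sin(p[2]),np.cos(p[2]);return np.c_[p[0]+k*P[:,0]-s*P[:,1],p[1]+s*P[:,0]+k*P[:,1],P[:,2]]
    f=lambda p:(proj(c,tr(p))-uv).ravel()
    s=least_squares(f,x0,x_scale=[.1,.1,.1]);return s.x,s.fun.reshape(-1,2)
E
python3 - <<'E'
from fit import *
c=load('top0.png')
L=lambda q:[((x+.5)/5.4-.5+330,(y+.5)/5.4-.5+190) for x,y in q]
M=lambda q:[((x-297+.5)/3.9-.5+185,(y+.5)/3.9-.5+170) for x,y in q]
def pr(n,s): print(n,np.round(s[0][:2],4),round(np.degrees(s[0][2]),2),'\n',np.round(s[1],1).tolist())
t=[(.14,.045,.044),(.14,-.045,.044),(-.14,-.045,.044),(-.14,.045,.044)]
T=fit(c,t,L([(60,50),(226,52),(240,553),(68,546)]),[.4,-.2,0]);pr('trough',T)
k=[(.065,.065,.165),(.065,-.065,.165),(-.065,-.065,.165),(-.065,.065,.165)]
C=fit(c,k,M([(574,44),(753,40),(767,216),(578,225)]),[.45,0,0]);pr('crk',C)
# check points
def W(p,q): s,k=np.sin(p[2]),np.cos(p[2]);return [(p[0]+k*x-s*y,p[1]+s*x+k*y,z) for x,y,z in q]
b=M([(395,47),(397,293),(755,290),(408,63),(500,108)]); 
print([np.round(ray(c,u,.012)[:2],4).tolist() for u in b[:4]], np.round(ray(c,b[4],.218),4))
print('predicted lever grip',np.round(W(C[0],[(.006,.115,.218)]),4),'paddle',np.round(W(C[0],[(-.027,.24,.164)]),4))
sc=[(-.0425,.038,.0065),(-.0425,-.038,.0065),(.0425,.038,.042)]
S=fit(c,sc,L([(92,273),(201,276),(84,119)]),[.5,-.2,0]);pr('scoop',S)
print('grip pred px(crop)',(proj(c,W(S[0],[(.0575,0,.119),(.0725,.007,.119),(.0725,-.007,.119),(.0425,-.007,.119),(.0425,.007,.119)]))-[330,190])*5.4)
for u in L([(110,332),(187,360),(106,438),(180,428)]):
    w=ray(c,u,.0155);p=T[0];d=w[:2]-p[:2];s,k=np.sin(p[2]),np.cos(p[2]);print('nut',np.round(w,4),np.round([k*d[0]+s*d[1],-s*d[0]+k*d[1]],4))
E
```

```text
trough [ 0.4924 -0.2349] 3.73 
 [[0.8, -1.2], [-0.8, -0.6], [-0.6, 0.6], [0.6, 1.0]]
crk [0.5724 0.012 ] 7.75 
 [[-0.6, -0.3], [0.6, -1.0], [-0.0, 0.9], [0.0, 0.4]]
[[0.6468, 0.235], [0.4484, 0.2081], [0.4785, -0.0738], [0.6345, 0.2227]] [0.5665 0.1258 0.218 ]
predicted lever grip [[0.5628 0.1268 0.218 ]] paddle [[0.5132 0.2462 0.164 ]]
scoop [ 0.5488 -0.2381] 6.27 
 [[-2.2, 0.3], [1.9, -0.5], [0.3, 0.1]]
grip pred px(crop) [[188.19976108  67.0406169 ]
 [173.04905734  39.3611934 ]
 [199.30196323  39.06637143]
 [203.43257027  94.88104295]
 [177.02242463  95.18907703]]
nut [ 0.471  -0.2216  0.0155] [-0.0205  0.0147]
nut [ 0.4595 -0.2659  0.0155] [-0.0349 -0.0288]
nut [ 0.4118 -0.2222  0.0155] [-0.0796  0.0179]
nut [ 0.4213 -0.2635  0.0155] [-0.0728 -0.0239]
```

>>> {"method": "servo_tool", "body": {
  "targets": [
    [0.4,-1.0,0.2,0.02,87],
    [0.8,-2.0,0.4,0.04,87],
    [1.2,-3.0,0.6,0.06,87],
    [1.6,-4.0,0.8,0.08,87],
    [2.0,-5.0,1.0,0.1,87]
  ]
}}

```text
time_s: 0.52
tcp_pos: [0.297, 0.4266, 0.2692]
ee_rot: [[0.959, -0.284, -0.001], [-0.284, -0.959, -0.001], [-0.0, 0.001, -1.0]]
wrist_force: [0.6, 0.0, 0.4]
gripper_width: 0.999
gripper_force: 0.0
```

>>> {"method": "servo_tool", "body": {
  "targets": [
    [0.45,-1.1,0.2,0.02,87],
    [0.9,-2.2,0.4,0.04,87],
    [1.35,-3.3,0.6,0.06,87],
    [1.8,-4.4,0.8,0.08,87],
    [2.25,-5.5,1.0,0.1,87]
  ]
}}

```text
time_s: 0.93
tcp_pos: [0.3644, 0.2615, 0.2996]
ee_rot: [[0.983, -0.186, -0.0], [-0.186, -0.983, -0.0], [-0.0, 0.0, -1.0]]
wrist_force: [1.1, -0.5, -0.6]
gripper_width: 0.998
gripper_force: 0.0
```

>>> {"method": "servo_tool", "body": {
  "targets": [
    [0.45,-1.1,0.2,0.02,87],
    [0.9,-2.2,0.4,0.04,87],
    [1.35,-3.3,0.6,0.06,87],
    [1.8,-4.4,0.8,0.08,87],
    [2.25,-5.5,1.0,0.1,87]
  ]
}}

```text
time_s: 1.35
tcp_pos: [0.4318, 0.0965, 0.3297]
ee_rot: [[0.996, -0.087, -0.0], [-0.087, -0.996, 0.0], [-0.0, -0.0, -1.0]]
wrist_force: [-0.4, 1.0, 0.2]
gripper_width: 1.001
gripper_force: 0.0
```

>>> {"method": "servo_tool", "body": {
  "targets": [
    [0.45,-1.1,0,0.02,87],
    [0.9,-2.2,0,0.04,87],
    [1.35,-3.3,0,0.06,87],
    [1.8,-4.4,0,0.08,87],
    [2.25,-5.5,0,0.1,87]
  ]
}}

```text
time_s: 1.77
tcp_pos: [0.4994, -0.0685, 0.3293]
ee_rot: [[1.0, 0.012, -0.001], [0.012, -1.0, 0.0], [-0.001, -0.0, -1.0]]
wrist_force: [0.7, 0.8, -0.3]
gripper_width: 0.999
gripper_force: 0.0
```

>>> {"method": "servo_tool", "body": {
  "targets": [
    [0.45,-1.1,0,0.02,87],
    [0.9,-2.2,0,0.04,87],
    [1.35,-3.3,0,0.06,87],
    [1.8,-4.4,0,0.06,87],
    [2.25,-5.5,0,0.06,87]
  ]
}}

```text
time_s: 2.18
tcp_pos: [0.567, -0.2334, 0.3289]
ee_rot: [[0.997, 0.071, -0.001], [0.071, -0.997, 0.0], [-0.001, -0.0, -1.0]]
wrist_force: [1.1, 0.5, 0.1]
gripper_width: 1.0
gripper_force: 0.0
```

Run:
```python
from h import *
c=cap('wrist','w1.png');print(np.round(c['world_from_camera'],4).tolist(),c['fx'],c['dist_coeffs']);s=r.sense();print(s['time_s'],s['tcp_pos'],s['ee_rot'])
cv2.imwrite('pics/w1b.png',cv2.resize(cv2.imread('pics/w1.png'),None,fx=1.5,fy=1.5,interpolation=cv2.INTER_CUBIC))
```

```text
[[0.0718, -0.9576, -0.2791, 0.645], [-0.9974, -0.0695, -0.0183, -0.2302], [-0.0018, 0.2796, -0.9601, 0.4733], [0.0, 0.0, 0.0, 1.0]] 308.9617435679104 [0.01806682 0.         0.         0.         0.        ]
2.2333 [ 0.56885021 -0.23815627  0.32739053] [[ 0.99777476  0.06664768 -0.00189953]
 [ 0.06664372 -0.99777467 -0.00207845]
 [-0.00203382  0.00194723 -0.99999604]]
```

View pics/w1b.png

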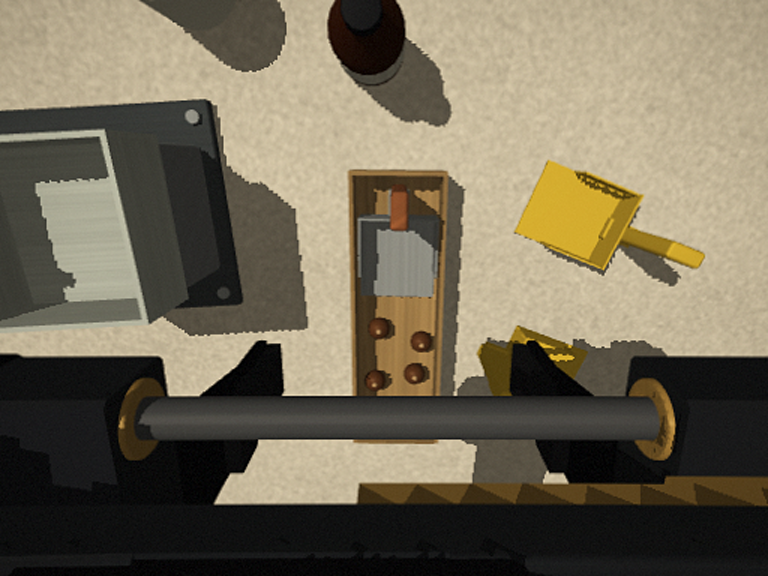

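The wrist view shows the trough at (348–447, 170–441) and the handle top at (391–408, 191–230). The scoop's lip is along v≈297 and the nuts are at (379,328), (422,341), (375,380) and (415,373). The yellow scoops lie outside the trough on the right.

Run:
```python
from fit import *
c=load('w1.png'); R=lambda q:[((x+.5)/1.5-.5,(y+.5)/1.5-.5) for x,y in q]
def pr(n,s): print(n,np.round(s[0][:2],4),round(np.degrees(s[0][2]),2),'\n',np.round(s[1],1).tolist())
t=[(.14,.045,.044),(.14,-.045,.044),(-.14,-.045,.044)]
T=fit(c,t,R([(348,170),(448,170),(438,441)]),[.49,-.235,0.05]);pr('trough',T)
sc=[(-.0425,.038,.0065),(-.0425,-.038,.0065),(.0425,-.007,.119),(.0425,.007,.119),(.0425,.038,.042)]
S=fit(c,sc,R([(371,296),(434,297),(408,230),(391,230),(358,218)]),[.55,-.235,0.05]);pr('scoop',S)
p=S[0];print('grip',p[0]+.0575*np.cos(p[2]),p[1]+.0575*np.sin(p[2]))
p=T[0];s,k=np.sin(p[2]),np.cos(p[2])
def loc(w): d=np.array(w[:2])-p[:2];return np.round([k*d[0]+s*d[1],-s*d[0]+k*d[1]],4)
print('scoop in trough',loc(S[0][:2]))
for u in R([(379,328),(422,341),(375,380),(415,373)]): w=ray(c,u,.0155);print('nut',np.round(w,4),loc(w))
k=[(.065,-.065,.165),(-.065,-.065,.165)]
C=fit(c,k,R([(107,130),(148,322)]),[.57,.01,.13]);pr('crk',C)
for u in R([(210,99),(243,303)]): print(np.round(ray(c,u,.012),4))
s=r.sense(); y=np.array(s['ee_rot'])[:2,1]; print('tooly',np.degrees(np.arctan2(-y[1],-y[0])),s['tcp_pos'])
```

```text
trough [ 0.4956 -0.2407] 3.76 
 [[-0.3, -0.6], [0.1, -0.1], [0.2, 1.0]]
scoop [ 0.5499 -0.2405] 5.77 
 [[-3.8, 0.1], [2.5, -1.8], [0.8, 0.1], [-0.1, 0.5], [0.3, 0.8]]
grip 0.6070927428587258 -0.2346826272172123
scoop in trough [ 0.0542 -0.0033]
nut [ 0.4727 -0.2235  0.0155] [-0.0217  0.0186]
nut [ 0.4613 -0.2699  0.0155] [-0.0361 -0.0269]
nut [ 0.4123 -0.2229  0.0155] [-0.082   0.0232]
nut [ 0.4237 -0.2656  0.0155] [-0.0733 -0.0201]
crk [0.5771 0.0086] 6.63 
 [[-0.0, -1.2], [0.1, 1.5]]
[ 0.6841 -0.0548  0.012 ]
[ 0.4888 -0.0805  0.012 ]
tooly 93.82147086226941 [ 0.56885021 -0.23815627  0.32739053]
```

Run:
```python
from fit import *
c=load('w1.png'); R=lambda q:[((x+.5)/1.5-.5,(y+.5)/1.5-.5) for x,y in q]
sc=[(-.0425,0,.0065),(.0425,-.007,.119),(.0425,.007,.119),(.0425,.038,.042)]
S=fit(c,sc,R([(402.5,296.5),(408,230),(391,230),(358,218)]),[.55,-.235,0.05])
p=S[0];print(p[:2],np.degrees(p[2]),np.round(S[1],1).tolist());print('grip',p[0]+.0575*np.cos(p[2]),p[1]+.0575*np.sin(p[2]))
```

```text
[ 0.55019685 -0.24046444] 6.140010129446275 [[-0.5, -1.1], [0.5, -0.2], [-0.3, 0.3], [0.1, 0.8]]
grip 0.6073669967689984 -0.23431433631059592
```

>>> {"method": "servo_tool", "body": {
  "targets": [
    [0.26,0.02,-1.0,0.01,87],
    [0.52,0.05,-2.0,0.02,87],
    [0.78,0.07,-3.0,0.03,87],
    [1.04,0.1,-4.0,0.04,87],
    [1.28,0.12,-4.5,0.04,87]
  ]
}}

```text
time_s: 2.65
tcp_pos: [0.6032, -0.2272, 0.1895]
ee_rot: [[0.994, 0.11, -0.007], [0.11, -0.994, 0.002], [-0.007, -0.003, -1.0]]
wrist_force: [-0.6, 0.2, -1.0]
gripper_width: 1.001
gripper_force: 0.0
```

>>> {"method": "servo_tool", "body": {
  "targets": [
    [0,0,-0.7,0,87],
    [0,0,-1.4,0,87],
    [0,0,-2.2,0,87],
    [0,0,-3.0,0,87],
    [0,0,-3.0,0,87]
  ]
}}

```text
time_s: 3.07
tcp_pos: [0.6014, -0.2269, 0.0985]
ee_rot: [[0.994, 0.11, -0.011], [0.11, -0.994, 0.003], [-0.011, -0.004, -1.0]]
wrist_force: [-1.0, -1.0, -0.8]
gripper_width: 1.0
gripper_force: 0.0
```

Run:
```python
from h import *
c=cap('wrist','w2.png');s=r.sense();print(s['time_s'],s['tcp_pos'],s['wrist_force'])
cv2.imwrite('pics/w2b.png',cv2.resize(cv2.imread('pics/w2.png'),None,fx=1.5,fy=1.5,interpolation=cv2.INTER_CUBIC))
```

```text
3.1167 [ 0.60311013 -0.22751926  0.10146055] [-0.11158689 -0.18833979  0.41170457]
```

View pics/w2b.png

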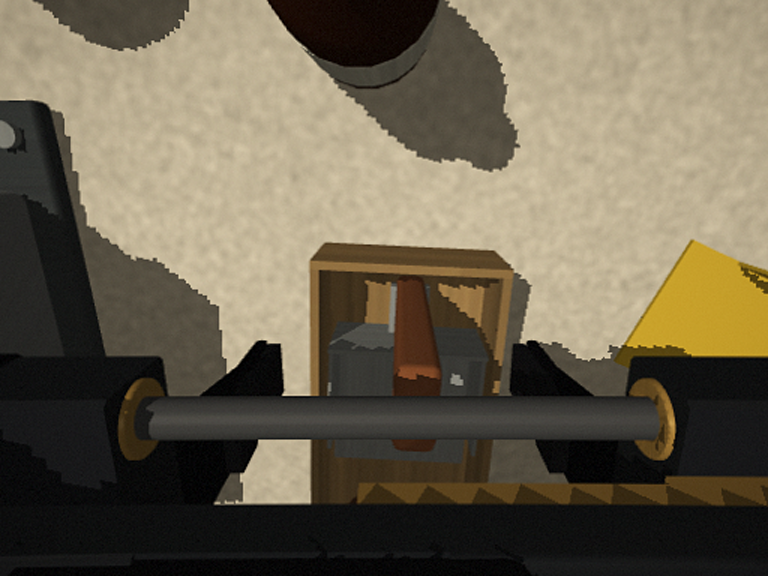

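Fingers straddle the handle: its top back edge is at (417,372), about 20 px right of the middle between the fingers (398), so y is a few mm off.

Run:
```python
from h import *
c=load('w2.png'); R=lambda x,y:((x+.5)/1.5-.5,(y+.5)/1.5-.5)
for q in [(395,372),(440,372),(393,450),(436,450)]: print(np.round(ray(c,R(*q),.119),4))
s=[r.sense()['tcp_pos'] for _ in range(3)];print(s)
```

```text
[ 0.6196 -0.2268  0.119 ]
[ 0.6211 -0.2399  0.119 ]
[ 0.5932 -0.2291  0.119 ]
[ 0.5947 -0.2423  0.119 ]
[array([ 0.60311013, -0.22751926,  0.10146055]), array([ 0.60311013, -0.22751926,  0.10146055]), array([ 0.60311013, -0.22751926,  0.10146055])]
```

>>> {"method": "servo_tool", "body": {
  "targets": [
    [0.07,-0.1,-0.05,0,87],
    [0.13,-0.22,-0.1,0,60],
    [0.13,-0.22,-0.1,0,25],
    [0.13,-0.22,-0.1,0,0],
    [0.13,-0.22,-0.1,0,0]
  ]
}}

```text
time_s: 3.53
tcp_pos: [0.6096, -0.2349, 0.1026]
ee_rot: [[0.994, 0.111, 0.002], [0.111, -0.994, -0.0], [0.002, 0.0, -1.0]]
wrist_force: [-0.4, -0.2, 0.2]
gripper_width: 0.782
gripper_force: 0.0
```

>>> {"method": "servo_tool", "body": {
  "targets": [
    [0,0,0,0,0],
    [0,0,0,0,0],
    [0,0,0,0,0],
    [0,0,0,0,0],
    [0,0,0,0,0]
  ]
}}

```text
time_s: 3.95
tcp_pos: [0.6092, -0.2346, 0.1016]
ee_rot: [[0.994, 0.111, -0.0], [0.111, -0.994, -0.0], [-0.0, 0.0, -1.0]]
wrist_force: [0.5, 0.2, -0.8]
gripper_width: 0.403
gripper_force: 0.0
```

>>> {"method": "servo_tool", "body": {
  "targets": [
    [0,0,-0.05,0,0],
    [0,0,-0.1,0,0],
    [0,0,-0.1,0,0],
    [0,0,-0.1,0,0],
    [0,0,-0.1,0,0]
  ]
}}

```text
time_s: 4.37
tcp_pos: [0.6087, -0.2339, 0.098]
ee_rot: [[0.994, 0.11, -0.001], [0.11, -0.994, 0.001], [-0.001, -0.002, -1.0]]
wrist_force: [-0.7, 2.9, 0.3]
gripper_width: 0.166
gripper_force: 29.7
```

>>> {"method": "servo_tool", "body": {
  "targets": [
    [0,0,0,0,0],
    [0,0,0,0,0],
    [0,0,0,0,0],
    [0,0,0,0,0],
    [0,0,0,0,0]
  ]
}}

```text
time_s: 4.78
tcp_pos: [0.6088, -0.2343, 0.0981]
ee_rot: [[0.994, 0.111, -0.001], [0.111, -0.994, 0.001], [-0.001, -0.001, -1.0]]
wrist_force: [-0.6, 2.5, -1.7]
gripper_width: 0.166
gripper_force: 29.8
```

>>> {"method": "servo_tool", "body": {
  "targets": [
    [0,0,-0.02,-0.01,0],
    [0,0,-0.04,-0.02,0],
    [-0.1,-0.01,-0.04,-0.03,0],
    [-0.3,-0.02,-0.04,-0.04,0],
    [-0.5,-0.03,-0.04,-0.04,0]
  ]
}}

```text
time_s: 5.2
tcp_pos: [0.5974, -0.2354, 0.099]
ee_rot: [[0.997, 0.072, 0.008], [0.073, -0.997, -0.001], [0.008, 0.002, -1.0]]
wrist_force: [1.5, 4.1, 0.0]
gripper_width: 0.156
gripper_force: 29.8
```

>>> {"method": "servo_tool", "body": {
  "targets": [
    [-0.2,-0.013,0,0,0],
    [-0.4,-0.026,0,0,0],
    [-0.6,-0.04,0,0,0],
    [-0.8,-0.053,0,0,0],
    [-1.0,-0.066,0,0,0]
  ]
}}

```text
time_s: 5.62
tcp_pos: [0.5675, -0.2373, 0.0991]
ee_rot: [[0.997, 0.073, 0.009], [0.073, -0.997, -0.001], [0.009, 0.002, -1.0]]
wrist_force: [3.0, 7.1, 1.1]
gripper_width: 0.158
gripper_force: 29.8
```

Run:
```python
from h import *
c=cap('top','t2.png');s=r.sense();print(s['tcp_pos'],s['wrist_force'],s['moment'])
a=cv2.imread('pics/t2.png');cv2.imwrite('pics/t2c.png',cv2.resize(a[185:305,320:395],None,fx=5,fy=5,interpolation=cv2.INTER_CUBIC))
```

```text
[ 0.56575053 -0.23739508  0.09887195] [-0.18597497  5.0953633  -0.76388761] [ 1.30816516 -0.36075133 -0.03933671]
```

View pics/t2c.png

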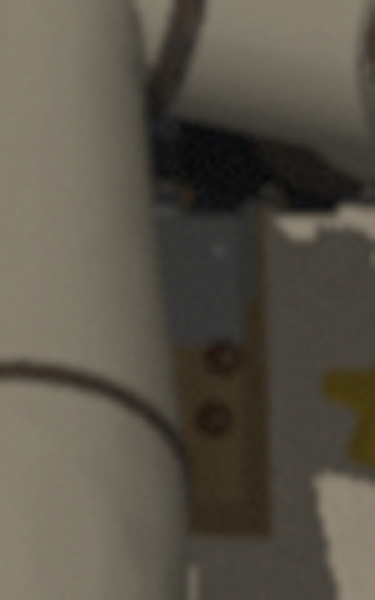

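>>> {"method": "servo_tool", "body": {
  "targets": [
    [-0.2,0.04,0,0,0],
    [-0.4,0.05,0,0,0],
    [-0.6,0.04,0,0,0],
    [-0.8,0.03,0,0,0],
    [-1.0,0.015,0,0,0]
  ]
}}

```text
time_s: 6.08
tcp_pos: [0.5339, -0.2377, 0.0978]
ee_rot: [[0.997, 0.071, 0.001], [0.071, -0.997, -0.001], [0.001, 0.001, -1.0]]
wrist_force: [1.1, 1.1, 1.0]
gripper_width: 0.153
gripper_force: 29.9
```

>>> {"method": "servo_tool", "body": {
  "targets": [
    [-0.2,-0.013,0,0,0],
    [-0.4,-0.026,0,0,0],
    [-0.6,-0.04,0,0,0],
    [-0.8,-0.053,0,0,0],
    [-1.0,-0.066,0,0,0]
  ]
}}

```text
time_s: 6.5
tcp_pos: [0.504, -0.2392, 0.0977]
ee_rot: [[0.997, 0.071, 0.001], [0.071, -0.997, -0.0], [0.001, 0.0, -1.0]]
wrist_force: [1.7, 0.2, 2.1]
gripper_width: 0.164
gripper_force: 29.9
```

>>> {"method": "servo_tool", "body": {
  "targets": [
    [-0.16,-0.01,0,0,0],
    [-0.32,-0.02,0,0,0],
    [-0.48,-0.03,0,0,0],
    [-0.64,-0.04,0,0,0],
    [-0.8,-0.053,0,0,0]
  ]
}}

```text
time_s: 6.92
tcp_pos: [0.4802, -0.2407, 0.0976]
ee_rot: [[0.997, 0.071, 0.001], [0.071, -0.997, -0.0], [0.001, 0.0, -1.0]]
wrist_force: [2.6, 0.9, 3.7]
gripper_width: 0.155
gripper_force: 29.9
```

Run:
```python
from h import *
c=cap('top','t3.png');d=cap('scene','s3.png');e=cap('wrist','w3.png');s=r.sense();print(s['tcp_pos'],s['wrist_force'],s['moment'])
a=cv2.imread('pics/t3.png');b=cv2.imread('pics/s3.png');w=cv2.imread('pics/w3.png')
f=lambda i:cv2.resize(i,(400,300),interpolation=cv2.INTER_CUBIC)
cv2.imwrite('pics/m3.png',np.vstack([np.hstack([f(a[220:307,320:436]),f(b[170:290,95:255])]),np.hstack([f(w),f(w[230:384,150:355])])]))
```

```text
[ 0.4793324  -0.24073264  0.09754616] [ 0.15332448 -0.40582457  4.31826049] [-0.0663456   0.14683678  0.04245004]
```

View pics/m3.png

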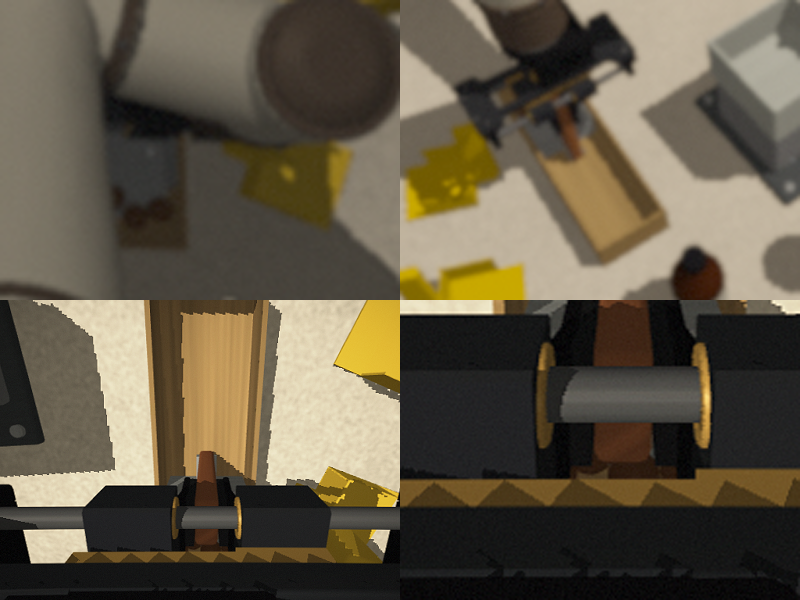

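Top crop (upper left): two or three nuts are visible at the lip next to the end wall, around (148,213) and (118,195); the arm hides the rest. I'll push on gently until the end wall stops the scoop.

>>> {"method": "servo_tool", "body": {
  "targets": [
    [-0.04,-0.003,0,0,0],
    [-0.08,-0.005,0,0,0],
    [-0.12,-0.008,0,0,0],
    [-0.16,-0.01,0,0,0],
    [-0.2,-0.013,0,0,0]
  ]
}}

```text
time_s: 7.48
tcp_pos: [0.475, -0.2412, 0.0976]
ee_rot: [[0.997, 0.072, 0.002], [0.072, -0.997, -0.001], [0.002, 0.001, -1.0]]
wrist_force: [3.8, -0.1, 4.7]
gripper_width: 0.159
gripper_force: 29.9
```

Run:
```python
from h import *
c=cap('top','t4.png');s=r.sense();print(s['tcp_pos'],s['wrist_force'],s['moment'])
a=np.array(c['pixels'],float)[250:300,340:385]
# numeric look: nut blobs (dark red-brown)
h=cv2.cvtColor(np.array(c['pixels'],np.uint8),cv2.COLOR_RGB2HSV)
m=((h[...,0]<12)&(h[...,1]>110)&(h[...,2]<120)).astype(np.uint8)
m[:240]=0;m[300:]=0;m[:,:340]=0;m[:,380:]=0
n,l,st,ce=cv2.connectedComponentsWithStats(m)
for i in range(1,n): print(st[i],ce[i])
print(proj(c,[(.354,-.25,.044),(.3744,-.22,.004),(.3744,-.275,.004)]))
```

```text
[ 0.4749427  -0.24120093  0.09771939] [3.37339781 0.46365981 4.00734927] [-0.0908817  -0.95277248  0.03100686]
[355 279   1   1   1] [355. 279.]
[365 280   1   2   2] [365.  280.5]
[367 281   1   1   1] [367. 281.]
[359 282   3   2   3] [360.         282.33333333]
[359 284   1   1   1] [359. 284.]
[[360.16981075 291.90307128]
 [346.97568739 283.07240551]
 [364.96784773 284.83985022]]
```

>>> {"method": "servo_tool", "body": {
  "targets": [
    [-0.04,-0.003,0,0,0],
    [-0.08,-0.005,0,0,0],
    [-0.12,-0.008,0,0,0],
    [-0.16,-0.01,0,0,0],
    [-0.16,-0.01,0,0,0]
  ]
}}

```text
time_s: 7.95
tcp_pos: [0.4736, -0.2416, 0.0989]
ee_rot: [[0.997, 0.071, 0.01], [0.071, -0.997, -0.002], [0.01, 0.002, -1.0]]
wrist_force: [8.4, 1.1, 4.2]
gripper_width: 0.161
gripper_force: 29.9
```

Run:
```python
from h import *
c=cap('top','t5.png');s=r.sense();print(s['tcp_pos'],s['wrist_force'],s['moment'])
i=cv2.imread('pics/t5.png')[262:300,340:385];cv2.imwrite('pics/t5c.png',np.clip(cv2.resize(i,None,fx=14,fy=14,interpolation=cv2.INTER_CUBIC)*1.7,0,255).astype(np.uint8))
```

```text
[ 0.47362398 -0.24161613  0.09890172] [7.53272638 1.70074067 5.24271977] [ 0.61442515 -2.49597181 -0.10608405]
```

View pics/t5c.png

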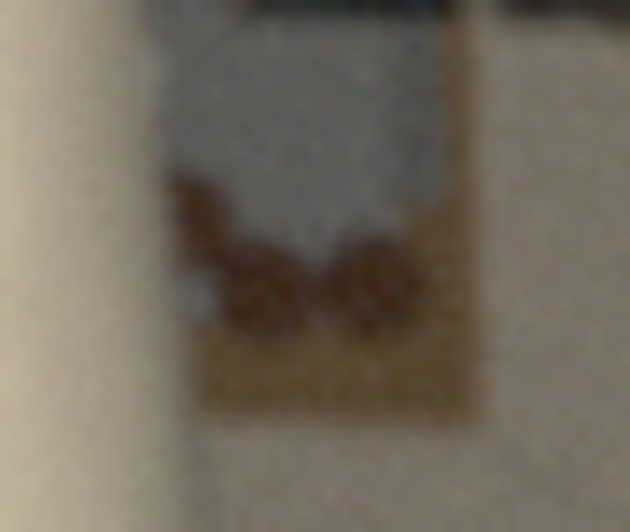

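The lip is at the wall's foot. Nuts sit on it at (262,290) and (372,290), a third is further in at (200,215), and the arm hides the fourth. Next I relieve the pressure, lift along the slope, then tip the lip up by pressing its underside on the end wall's rim.

>>> {"method": "servo_tool", "body": {
  "targets": [
    [0.02,0,0,0,0],
    [0.04,0,0,0,0],
    [0.06,0,0,0,0],
    [0.07,0,0,0,0],
    [0.07,0,0,0,0]
  ]
}}

```text
time_s: 8.42
tcp_pos: [0.4742, -0.2416, 0.0983]
ee_rot: [[0.997, 0.071, 0.006], [0.071, -0.997, -0.001], [0.006, 0.002, -1.0]]
wrist_force: [6.6, 0.5, 5.1]
gripper_width: 0.16
gripper_force: 29.9
```

>>> {"method": "servo_tool", "body": {
  "targets": [
    [-0.02,0,0.2,0,0],
    [-0.08,-0.005,0.5,0,0],
    [-0.16,-0.01,0.8,0,0],
    [-0.26,-0.017,1.1,0,0],
    [-0.38,-0.025,1.4,0,0]
  ]
}}

```text
time_s: 8.83
tcp_pos: [0.4582, -0.2419, 0.1395]
ee_rot: [[0.998, 0.071, -0.003], [0.071, -0.998, 0.001], [-0.003, -0.001, -1.0]]
wrist_force: [0.7, 0.2, -1.6]
gripper_width: 0.162
gripper_force: 30.0
```

>>> {"method": "servo_tool", "body": {
  "targets": [
    [-0.15,-0.01,0.15,0,0],
    [-0.35,-0.023,0.2,0,0],
    [-0.55,-0.036,0.2,0,0],
    [-0.75,-0.05,0.15,0,0],
    [-0.95,-0.063,0.0,0,0]
  ]
}}

```text
time_s: 9.25
tcp_pos: [0.4325, -0.2445, 0.1403]
ee_rot: [[0.997, 0.072, 0.004], [0.072, -0.997, -0.002], [0.004, 0.002, -1.0]]
wrist_force: [6.6, 2.9, 11.5]
gripper_width: 0.16
gripper_force: 30.0
```

>>> {"method": "servo_tool", "body": {
  "targets": [
    [-0.12,-0.008,-0.15,0,0],
    [-0.2,-0.013,-0.25,0,0],
    [-0.22,-0.015,-0.33,0,0],
    [-0.22,-0.015,-0.33,0,0],
    [-0.22,-0.015,-0.33,0,0]
  ]
}}

```text
time_s: 9.67
tcp_pos: [0.4326, -0.2458, 0.1346]
ee_rot: [[0.997, 0.074, 0.018], [0.074, -0.997, -0.006], [0.018, 0.007, -1.0]]
wrist_force: [6.1, 4.2, 16.9]
gripper_width: 0.158
gripper_force: 30.0
```

Run:
```python
from h import *
c=cap('top','t6.png');d=cap('scene','s6.png');e=cap('wrist','w6.png');s=r.sense();print(s['tcp_pos'],s['wrist_force'],s['moment'])
a=cv2.imread('pics/t6.png');b=cv2.imread('pics/s6.png');w=cv2.imread('pics/w6.png')
f=lambda i:np.clip(cv2.resize(i,(400,300),interpolation=cv2.INTER_CUBIC)*1.4,0,255)
cv2.imwrite('pics/m6.png',np.vstack([np.hstack([f(a[245:320,310:410]),f(b[170:275,105:245])]),np.hstack([f(w),f(w[230:384,150:355])])]))
```

```text
[ 0.43259006 -0.24577346  0.13461005] [ 6.5709001   4.17067876 16.57790493] [ 1.3783531  -1.80934349 -0.06037023][ WARN:0@1.833] global loadsave.cpp:1063 imwrite_ Unsupported depth image for selected encoder is fallbacked to CV_8U.
```

View pics/m6.png

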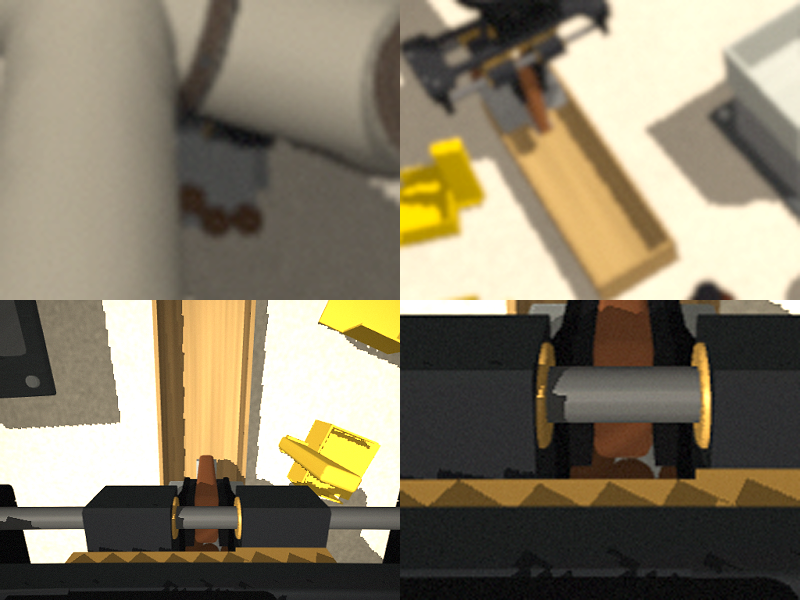

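Run:
```python
from h import *
c=load('t6.png');p=np.array([.4956,-.2407]);t=np.radians(3.76);s,k=np.sin(t),np.cos(t)
def loc(w): d=np.array(w[:2])-p;return np.round([k*d[0]+s*d[1],-s*d[0]+k*d[1]],4)
for q in [(192,197),(213,220),(248,220),(265,190),(265,150),(225,240)]:
    u=(310+q[0]/4,245+q[1]/4); print(q,[loc(ray(c,u,z)).tolist() for z in (.045,.06)])
print('tcp',loc(r.sense()['tcp_pos']))
for n,z in [('t5.png',.004)]:
    c5=load(n)
    for q in [(262,290),(372,290),(200,215),(330,420)]: 
        u=(340+q[0]/14,262+q[1]/14);print(q,[loc(ray(c5,u,zz)).tolist() for zz in (.018,.044)])
```

```text
(192, 197) [[-0.1487, 0.0068], [-0.1476, 0.0109]]
(213, 220) [[-0.1644, -0.0082], [-0.1631, -0.0039]]
(248, 220) [[-0.1637, -0.0338], [-0.1624, -0.0291]]
(265, 190) [[-0.1422, -0.0468], [-0.1412, -0.042]]
(265, 150) [[-0.1137, -0.0477], [-0.1131, -0.0429]]
(225, 240) [[-0.1782, -0.0166], [-0.1767, -0.0122]]
tcp [-0.0632 -0.0009]
(262, 290) [[-0.1169, -0.0034], [-0.1159, 0.0037]]
(372, 290) [[-0.1162, -0.0272], [-0.1152, -0.0195]]
(200, 215) [[-0.1016, 0.0096], [-0.1009, 0.0165]]
(330, 420) [[-0.1436, -0.0175], [-0.1419, -0.01]]
```

>>> {"method": "servo_tool", "body": {
  "targets": [
    [0,0,-0.06,0,0],
    [0,0,-0.12,0,0],
    [0,0,-0.18,0,0],
    [0,0,-0.24,0,0],
    [0,0,-0.3,0,0]
  ]
}}

```text
time_s: 10.23
tcp_pos: [0.4367, -0.2452, 0.1271]
ee_rot: [[0.997, 0.075, 0.027], [0.075, -0.997, -0.006], [0.027, 0.008, -1.0]]
wrist_force: [13.5, 11.7, 21.1]
gripper_width: 0.163
gripper_force: 30.0
```

```bash
cat > nuts.py <<'E'
from h import *
p=np.array([.4956,-.2407]);t=np.radians(3.76);s_,k_=np.sin(t),np.cos(t)
def loc(w): d=np.array(w[:2])-p;return np.round([k_*d[0]+s_*d[1],-s_*d[0]+k_*d[1]],4).tolist()
def blobs(c,box,z):
    im=np.array(c['pixels'],np.uint8).astype(int);x0,y0,x1,y1=box
    m=(im[...,0]>im[...,2]*1.45+8)&(im[...,0]>im[...,1]*1.3)
    M=np.zeros(m.shape,np.uint8);M[y0:y1,x0:x1]=m[y0:y1,x0:x1]
    n,l,st,ce=cv2.connectedComponentsWithStats(M,connectivity=4)
    return [(int(st[i][4]),st[i][:4].tolist(),np.round(ce[i],1).tolist(),loc(ray(c,ce[i],z))) for i in range(1,n) if st[i][4]>3]
E
python3 - <<'E'
from nuts import *
for f in ('t5.png','t6.png'): print(f,blobs(load(f),(345,255,385,310),.055))
c=cap('top','t7.png');print(blobs(c,(345,255,385,310),.06));s=r.sense();print(s['tcp_pos'],s['wrist_force'],s['moment'],s['ee_rot'][:,2])
E
```

```text
t5.png [(7, [353, 276, 3, 4], [354.1, 277.6], [-0.1012, 0.0198]), (19, [357, 280, 5, 6], [358.7, 282.7], [-0.1153, 0.0068]), (24, [363, 280, 8, 7], [366.6, 282.5], [-0.114, -0.0162])]
t6.png [(17, [356, 292, 4, 6], [357.6, 294.4], [-0.1484, 0.0105]), (22, [368, 297, 7, 6], [371.2, 299.6], [-0.1618, -0.0283]), (19, [361, 298, 6, 5], [363.5, 299.5], [-0.1622, -0.006])]
[(12, [354, 280, 5, 4], [356.0, 281.6], [-0.1123, 0.0159]), (15, [359, 287, 5, 4], [361.3, 288.6], [-0.1316, 0.0011]), (20, [366, 288, 7, 5], [369.2, 290.2], [-0.1352, -0.0219])]
[ 0.43681334 -0.24517397  0.12690441] [12.1436723   9.17683999 19.59684114] [ 3.42732812 -3.45320197 -0.01128485] [ 0.02730896 -0.00583857 -0.99960999]
```

The nuts have rolled about 28 mm into the pan and the scoop is tilted roughly 6–7° lip-up. I let them settle and lift.

>>> {"method": "servo_tool", "body": {
  "targets": [
    [0,0,0,0,0],
    [0,0,0,0,0],
    [0,0,0.05,0,0],
    [0,0,0.1,0,0],
    [0,0,0.2,0,0]
  ]
}}

```text
time_s: 10.7
tcp_pos: [0.4274, -0.2444, 0.1278]
ee_rot: [[0.997, 0.073, 0.005], [0.073, -0.997, -0.001], [0.005, 0.002, -1.0]]
wrist_force: [-0.4, 0.1, -1.2]
gripper_width: 0.159
gripper_force: 30.0
```

>>> {"method": "servo_tool", "body": {
  "targets": [
    [0,0,0.15,0,0],
    [0,0,0.35,0,0],
    [0,0,0.6,0,0],
    [0,0,0.9,0,0],
    [0,0,1.2,0,0]
  ]
}}

```text
time_s: 11.12
tcp_pos: [0.4245, -0.2446, 0.163]
ee_rot: [[0.997, 0.071, -0.001], [0.071, -0.997, 0.0], [-0.001, -0.0, -1.0]]
wrist_force: [-0.4, 1.4, -2.1]
gripper_width: 0.16
gripper_force: 30.0
```

>>> {"method": "servo_tool", "body": {
  "targets": [
    [0,0,0.4,0,0],
    [0,0,0.8,0,0],
    [0,0,1.2,0,0],
    [0,0,1.6,0,0],
    [0,0,2.0,0,0]
  ]
}}

```text
time_s: 11.53
tcp_pos: [0.4247, -0.2445, 0.2237]
ee_rot: [[0.997, 0.071, 0.0], [0.071, -0.997, -0.0], [0.0, 0.0, -1.0]]
wrist_force: [0.4, 0.7, -2.4]
gripper_width: 0.158
gripper_force: 30.0
```

>>> {"method": "servo_tool", "body": {
  "targets": [
    [0,0,0.5,0,0],
    [0,0,1.0,0,0],
    [0,0,1.5,0,0],
    [0,0,2.0,0,0],
    [0,0,2.4,0,0]
  ]
}}

```text
time_s: 11.95
tcp_pos: [0.4248, -0.2446, 0.2963]
ee_rot: [[0.997, 0.071, 0.001], [0.071, -0.997, -0.001], [0.001, 0.001, -1.0]]
wrist_force: [-0.1, -1.0, -1.6]
gripper_width: 0.161
gripper_force: 30.0
```

Run:
```python
from nuts import *
c=cap('top','t8.png');cap('scene','s8.png');cap('wrist','w8.png');s=r.sense();print(s['time_s'],s['tcp_pos'],s['wrist_force'],s['moment'],s['ee_rot'][:,:2].tolist(),s['joints'])
print(blobs(c,(330,240,400,330),.22)); print([b for b in blobs(c,(330,190,400,330),.0155)])
print(proj(c,[[.43,-.24,.2]]))
```

```text
12.1 [ 0.42510244 -0.24450184  0.29550019] [-0.31806027  0.8034717  -2.3742989 ] [-0.04838395 -0.06327429 -0.0391449 ] [[0.99748061579983, 0.07089755252660536], [0.07089842091878516, -0.9974835038636923], [0.0024155775323441145, 0.00044335713477338605]] [-1.08953418e+01  6.50333478e+00 -1.24317171e+01 -1.18386293e-02
 -7.09246796e+01  1.04964770e+02]
[(4, [379, 286, 3, 2], [380.0, 286.5], [-0.1164, 0.0001])]
[(4, [379, 286, 3, 2], [380.0, 286.5], [-0.1262, -0.0683])]
[[374.73590008 265.23034368]]
```

>>> {"method": "servo_tool", "body": {
  "targets": [
    [0.053,0.085,0,0.01,0],
    [0.158,0.255,0,0.025,0],
    [0.316,0.51,0,0.045,0],
    [0.526,0.85,0,0.07,0],
    [0.79,1.275,0,0.105,0]
  ]
}}

```text
time_s: 12.52
tcp_pos: [0.449, -0.2053, 0.294]
ee_rot: [[0.984, 0.177, -0.001], [0.177, -0.984, 0.0], [-0.001, -0.0, -1.0]]
wrist_force: [-0.5, 1.2, -2.0]
gripper_width: 0.157
gripper_force: 30.0
```

>>> {"method": "servo_tool", "body": {
  "targets": [
    [0.316,0.51,0,0.04,0],
    [0.63,1.02,0,0.08,0],
    [0.947,1.53,0,0.12,0],
    [1.262,2.04,0,0.16,0],
    [1.578,2.55,0,0.2,0]
  ]
}}

```text
time_s: 12.93
tcp_pos: [0.4967, -0.1278, 0.294]
ee_rot: [[0.929, 0.371, -0.001], [0.371, -0.929, 0.0], [-0.001, -0.0, -1.0]]
wrist_force: [0.2, -0.5, -2.4]
gripper_width: 0.157
gripper_force: 30.0
```

>>> {"method": "servo_tool", "body": {
  "targets": [
    [0.316,0.51,0,0.04,0],
    [0.63,1.02,0,0.08,0],
    [0.947,1.53,0,0.12,0],
    [1.262,2.04,0,0.16,0],
    [1.578,2.55,0,0.2,0]
  ]
}}

```text
time_s: 13.35
tcp_pos: [0.5439, -0.0512, 0.2939]
ee_rot: [[0.836, 0.548, -0.001], [0.548, -0.836, -0.0], [-0.001, -0.0, -1.0]]
wrist_force: [0.0, -0.5, -1.7]
gripper_width: 0.155
gripper_force: 30.0
```

>>> {"method": "servo_tool", "body": {
  "targets": [
    [0.316,0.51,0,0.04,0],
    [0.63,1.02,0,0.08,0],
    [0.947,1.53,0,0.12,0],
    [1.262,2.04,0,0.16,0],
    [1.525,2.465,0,0.2,0]
  ]
}}

```text
time_s: 13.77
tcp_pos: [0.5901, 0.0226, 0.2942]
ee_rot: [[0.711, 0.704, -0.0], [0.704, -0.711, 0.0], [-0.0, -0.0, -1.0]]
wrist_force: [0.1, -0.4, -1.9]
gripper_width: 0.16
gripper_force: 30.0
```

>>> {"method": "servo_tool", "body": {
  "targets": [
    [0.237,0.383,0,0.04,0],
    [0.421,0.68,0,0.08,0],
    [0.579,0.935,0,0.11,0],
    [0.71,1.148,0,0.13,0],
    [0.815,1.318,0,0.14,0]
  ]
}}

```text
time_s: 14.18
tcp_pos: [0.614, 0.061, 0.2943]
ee_rot: [[0.608, 0.794, -0.0], [0.794, -0.608, -0.0], [-0.0, -0.0, -1.0]]
wrist_force: [0.3, -0.0, -2.5]
gripper_width: 0.16
gripper_force: 30.0
```

Run:
```python
from nuts import *
c=cap('top','t9.png');d=cap('scene','s9.png');e=cap('wrist','w9.png');s=r.sense();print(s['time_s'],s['tcp_pos'],s['wrist_force'],s['moment'],s['ee_rot'][:,:2].tolist(),s['joints'])
print('trough top',blobs(c,(335,190,385,300),.0155)); print('scene',blobs(d,(100,150,330,300),.2));
print('scene0',blobs(load('sc0.png'),(100,150,330,300),.02))
```

```text
14.3333 [0.61360725 0.06038265 0.29429342] [-0.15402987  0.01908284 -1.94355189] [-0.07357392 -0.10692188 -0.00723271] [[0.6087821782974051, 0.7933372967251305], [0.7933373037081157, -0.608782294697996], [-0.00042653558308148427, -0.00022646656400949594]] [ 2.06422007e+01  1.94696726e+01  4.43058948e+00  1.94371496e-03
 -7.49885229e+01  1.21855790e+02]
trough top []
scene [(99, [246, 169, 14, 15], [253.8, 174.7], [0.0847, 0.274]), (78, [263, 172, 10, 10], [267.3, 176.2], [0.112, 0.3029]), (258, [204, 273, 20, 19], [214.0, 283.0], [0.299, 0.004])]
scene0 [(82, [158, 204, 11, 13], [162.8, 211.2], [-0.0804, 0.0283]), (45, [147, 217, 8, 7], [150.9, 220.1], [-0.0717, -0.0183]), (70, [165, 220, 10, 10], [169.5, 224.9], [-0.0208, 0.0214]), (48, [150, 226, 9, 7], [154.3, 229.0], [-0.035, -0.0244]), (141, [176, 239, 12, 25], [181.8, 250.6], [0.0821, 0.0086]), (258, [204, 273, 20, 19], [214.0, 283.1], [0.227, 0.0332])]
```

>>> {"method": "servo_tool", "body": {
  "targets": [
    [0,0,-0.3,0,0],
    [0,0,-0.7,0,0],
    [0,0,-1.1,0,0],
    [0,0,-1.5,0,0],
    [0,0,-1.8,0,0]
  ]
}}

```text
time_s: 14.75
tcp_pos: [0.6128, 0.0597, 0.239]
ee_rot: [[0.61, 0.793, -0.001], [0.793, -0.61, 0.0], [-0.001, -0.001, -1.0]]
wrist_force: [1.3, 6.2, 5.2]
gripper_width: 0.158
gripper_force: 30.0
```

>>> {"method": "servo_tool", "body": {
  "targets": [
    [-0.04,-0.053,0,0,0],
    [-0.1,-0.13,0,0,0],
    [-0.16,-0.21,0,0,0],
    [-0.22,-0.29,0,0,0],
    [-0.28,-0.37,0,0,0]
  ]
}}

```text
time_s: 15.17
tcp_pos: [0.6051, 0.0488, 0.241]
ee_rot: [[0.609, 0.793, 0.001], [0.793, -0.609, 0.0], [0.001, 0.001, -1.0]]
wrist_force: [1.0, 1.2, 0.1]
gripper_width: 0.159
gripper_force: 30.0
```

Run:
```python
from nuts import *
c=cap('top','t10.png');d=cap('scene','s10.png');e=cap('wrist','w10.png');s=r.sense();print(s['tcp_pos'],s['wrist_force'])
a,b,w=[cv2.imread('pics/'+x) for x in ('t10.png','s10.png','w10.png')]
f=lambda i,k,W,H:cv2.resize(np.clip(i*k,0,255).astype(np.uint8),(W,H),interpolation=cv2.INTER_CUBIC)
cv2.imwrite('pics/m10.png',np.vstack([np.hstack([f(b[140:240,195:322],1.2,420,330),f(a[160:250,190:320],1.2,380,330)]),np.hstack([f(w,1.2,360,270),f(w[200:384,130:380],1.6,440,270)])]))
```

```text
[0.60502477 0.04877296 0.24101015] [-0.37276828  0.06915523 -0.32902144]
```

View pics/m10.png

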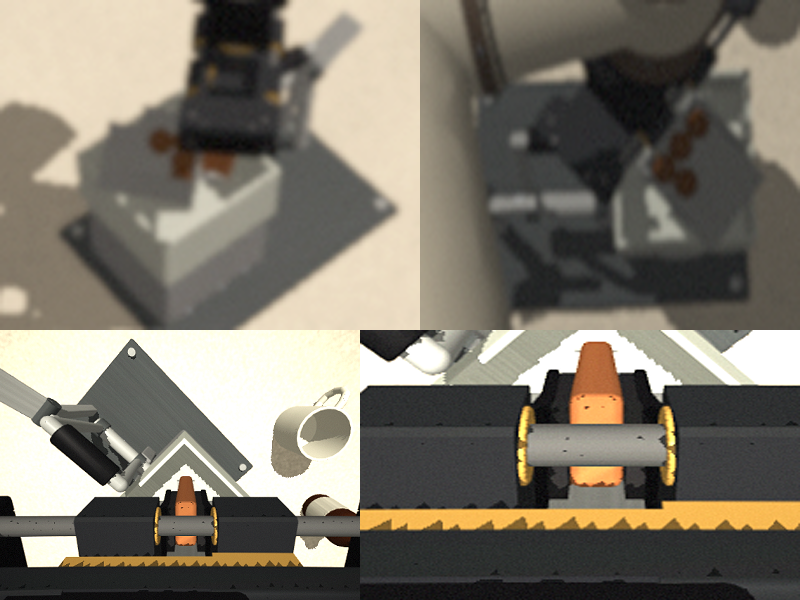

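All four nuts lie against the pan's back wall (top crop (697,122), (680,145), (662,168), (685,183)). The pan's lip rests on the hopper rim, so the scoop is tilted about 10°, more than I thought. I'll check the hopper corner numerically, then back off, lower and push again.

Run:
```python
from fit import *
c=load('w10.png')
# corner (wrist panel is x0.703, offset y 330), crop panel: x=130+(X-360)*250/440, y=200+(Y-330)*184/270
print('corner',np.round(ray(c,(183/.703,102/.703),.165),4))
im=cv2.cvtColor(np.array(c['pixels'],np.uint8),cv2.COLOR_RGB2GRAY)
for y in (150,160,170,180,190,200): print(y,[int(x) for x in im[y,215:305:3]])
print(np.round(proj(c,[(.631,.083,.165)]),1))
```

```text
corner [0.6346 0.0876 0.165 ]
150 [80, 82, 80, 80, 80, 79, 79, 81, 81, 78, 83, 80, 99, 105, 150, 150, 143, 143, 139, 85, 81, 81, 80, 80, 80, 81, 83, 82, 81, 81]
160 [82, 83, 78, 81, 78, 78, 81, 75, 77, 105, 119, 148, 146, 153, 232, 232, 231, 232, 179, 144, 145, 144, 94, 81, 80, 80, 75, 78, 79, 79]
170 [95, 79, 77, 79, 80, 85, 104, 143, 149, 150, 196, 231, 231, 101, 109, 103, 106, 109, 100, 234, 230, 224, 147, 144, 144, 106, 77, 81, 79, 80]
180 [90, 66, 84, 105, 149, 149, 150, 229, 232, 221, 103, 102, 105, 104, 107, 104, 108, 107, 110, 106, 105, 102, 192, 232, 234, 148, 144, 145, 136, 83]
190 [119, 152, 150, 154, 232, 232, 130, 105, 102, 102, 104, 104, 109, 104, 106, 104, 115, 103, 105, 105, 105, 110, 104, 106, 106, 94, 233, 230, 182, 143]
200 [198, 231, 233, 96, 106, 107, 107, 104, 103, 104, 102, 106, 102, 192, 225, 224, 225, 228, 224, 224, 190, 106, 107, 109, 106, 108, 106, 106, 104, 222]
[[260.2 153.4]]
```

>>> {"method": "servo_tool", "body": {
  "targets": [
    [0,0,0.15,0,0],
    [0.1,0.13,0.3,0,0],
    [0.22,0.29,0.3,0,0],
    [0.34,0.45,0.3,0,0],
    [0.43,0.56,0.3,0,0]
  ]
}}

```text
time_s: 15.73
tcp_pos: [0.6187, 0.067, 0.2493]
ee_rot: [[0.608, 0.794, 0.0], [0.794, -0.608, 0.0], [0.0, -0.0, -1.0]]
wrist_force: [0.5, -0.5, -1.9]
gripper_width: 0.161
gripper_force: 30.0
```

>>> {"method": "servo_tool", "body": {
  "targets": [
    [-0.02,-0.03,-0.15,0,0],
    [-0.04,-0.05,-0.3,0,0],
    [-0.04,-0.05,-0.45,0,0],
    [-0.04,-0.05,-0.6,0,0],
    [-0.04,-0.05,-0.7,0,0]
  ]
}}

```text
time_s: 16.15
tcp_pos: [0.6164, 0.0642, 0.2274]
ee_rot: [[0.609, 0.793, -0.001], [0.793, -0.609, -0.0], [-0.001, -0.001, -1.0]]
wrist_force: [0.2, -0.4, -1.7]
gripper_width: 0.161
gripper_force: 30.0
```

Run:
```python
from h import *
for i in range(3):
    r.capture('top');s=r.sense();print(s['tcp_pos'],s['wrist_force'],s['moment'])
```

```text
[0.61618175 0.06426056 0.22690379] [-0.59415483 -0.28401063 -1.90957218] [-0.10825191 -0.06732533  0.04102013]
[0.61637816 0.06425263 0.22747168] [-0.24423285 -1.12939891 -2.06777728] [-0.02249024 -0.13897429  0.00696307]
[0.61669188 0.06431541 0.22806758] [ 0.07381726 -0.3673995  -1.7516281 ] [-0.04215433 -0.15751137 -0.01701865]
```

>>> {"method": "servo_tool", "body": {
  "targets": [
    [-0.07,-0.09,0,0,0],
    [-0.14,-0.18,0,0,0],
    [-0.21,-0.27,0,0,0],
    [-0.28,-0.36,0,0,0],
    [-0.35,-0.46,0.02,0,0]
  ]
}}

```text
time_s: 16.72
tcp_pos: [0.6114, 0.0565, 0.2331]
ee_rot: [[0.608, 0.794, 0.018], [0.794, -0.608, 0.012], [0.02, 0.007, -1.0]]
wrist_force: [4.4, 18.3, 6.8]
gripper_width: 0.166
gripper_force: 30.0
```

>>> {"method": "servo_tool", "body": {
  "targets": [
    [-0.05,-0.065,0.02,0,0],
    [-0.1,-0.13,0.04,0,0],
    [-0.15,-0.2,0.06,0,0],
    [-0.2,-0.26,0.08,0,0],
    [-0.25,-0.325,0.1,0,0]
  ]
}}

```text
time_s: 17.13
tcp_pos: [0.6053, 0.0476, 0.2382]
ee_rot: [[0.607, 0.794, 0.022], [0.794, -0.608, 0.013], [0.024, 0.01, -1.0]]
wrist_force: [4.1, 17.6, 10.5]
gripper_width: 0.162
gripper_force: 30.1
```

>>> {"method": "servo_tool", "body": {
  "targets": [
    [-0.07,-0.09,0.08,0,0],
    [-0.14,-0.18,0.16,0,0],
    [-0.21,-0.27,0.24,0,0],
    [-0.28,-0.36,0.3,0,0],
    [-0.35,-0.46,0.36,0,0]
  ]
}}

```text
time_s: 17.55
tcp_pos: [0.5913, 0.0312, 0.2467]
ee_rot: [[0.608, 0.794, 0.012], [0.794, -0.608, 0.008], [0.014, 0.004, -1.0]]
wrist_force: [0.6, 11.2, 3.7]
gripper_width: 0.156
gripper_force: 30.0
```

>>> {"method": "servo_tool", "body": {
  "targets": [
    [-0.07,-0.09,0.05,0,0],
    [-0.14,-0.18,0.1,0,0],
    [-0.21,-0.27,0.14,0,0],
    [-0.28,-0.36,0.17,0,0],
    [-0.35,-0.46,0.2,0,0]
  ]
}}

```text
time_s: 17.97
tcp_pos: [0.5794, 0.016, 0.2513]
ee_rot: [[0.608, 0.794, 0.007], [0.794, -0.608, 0.006], [0.009, 0.002, -1.0]]
wrist_force: [0.3, 7.4, 3.0]
gripper_width: 0.159
gripper_force: 30.0
```

Run:
```python
from nuts import *
c=cap('top','t11.png');d=cap('scene','s11.png');s=r.sense();print(s['time_s'],s['tcp_pos'],s['wrist_force'])
print('s10',[b[:3] for b in blobs(load('s10.png'),(190,130,330,250),.2)]);print('s11',[b[:3] for b in blobs(d,(190,130,330,250),.2)])
print('t10',[b[:3] for b in blobs(load('t10.png'),(240,160,320,250),.2)]);print('t11',[b[:3] for b in blobs(c,(240,160,320,250),.2)])
```

```text
18.0667 [0.57894482 0.0154017  0.25110266] [0.42143847 6.77915999 2.6619151 ]
s10 [(74, [241, 180, 12, 14], [247.3, 185.9]), (53, [256, 185, 10, 8], [260.5, 188.1])]
s11 [(78, [256, 177, 12, 12], [261.8, 183.9]), (79, [229, 181, 7, 18], [232.4, 189.6])]
t10 [(27, [282, 190, 6, 7], [284.4, 193.2]), (28, [276, 197, 6, 6], [278.5, 199.6]), (32, [270, 203, 7, 6], [272.9, 205.4]), (25, [277, 207, 7, 6], [280.4, 209.4])]
t11 [(28, [295, 205, 6, 6], [297.7, 207.2]), (18, [291, 212, 5, 5], [292.7, 214.1]), (25, [285, 218, 6, 5], [287.2, 220.0]), (11, [295, 219, 5, 4], [296.9, 220.7])]
```

>>> {"method": "servo_tool", "body": {
  "targets": [
    [0.1,0.13,0.02,0,0],
    [0.2,0.26,0.05,0,0],
    [0.3,0.39,0.1,0,0],
    [0.4,0.53,0.15,0,0],
    [0.5,0.66,0.2,0,0]
  ]
}}

```text
time_s: 18.48
tcp_pos: [0.5932, 0.0333, 0.2548]
ee_rot: [[0.609, 0.793, -0.0], [0.793, -0.609, -0.001], [-0.001, 0.0, -1.0]]
wrist_force: [-0.0, -0.6, -1.9]
gripper_width: 0.16
gripper_force: 30.0
```

Run:
```python
from nuts import *
c=cap('top','t12.png');d=cap('scene','s12.png');s=r.sense();print(s['time_s'],s['tcp_pos'],s['wrist_force'])
print('s',[b[:3] for b in blobs(d,(190,130,330,250),.2)])
print('t',[b[:3] for b in blobs(c,(240,160,320,250),.2)])
cx=np.array([.575,.010]);y=np.radians(7.5);R=np.array([[np.cos(y),-np.sin(y)],[np.sin(y),np.cos(y)]])
for b in blobs(c,(240,160,320,250),.2): print([np.round(R.T@(ray(c,b[2],z)[:2]-cx),4).tolist() for z in (.1155,.16)])
```

```text
18.5833 [0.59355817 0.03363127 0.25488183] [ 0.1487896  -0.02065188 -1.9963922 ]
s [(71, [264, 179, 12, 10], [269.6, 184.5]), (24, [230, 190, 6, 5], [232.3, 192.1])]
t [(20, [295, 209, 4, 6], [296.6, 211.2]), (19, [285, 219, 6, 5], [287.2, 220.9]), (10, [295, 219, 4, 4], [296.5, 220.5])]
[[-0.0192, -0.0477], [-0.0258, -0.0428]]
[[-0.046, -0.0196], [-0.0514, -0.0159]]
[[-0.0458, -0.046], [-0.0512, -0.0411]]
```

>>> {"method": "servo_tool", "body": {
  "targets": [
    [0.1,0.1,0.3,0,0],
    [0.2,0.2,0.8,0,0],
    [0.2,0.2,1.5,0,0],
    [0.2,0.2,2.2,0,0],
    [0.2,0.2,2.9,0,0]
  ]
}}

```text
time_s: 19.0
tcp_pos: [0.5989, 0.0391, 0.3434]
ee_rot: [[0.609, 0.793, 0.0], [0.793, -0.609, -0.0], [-0.0, 0.0, -1.0]]
wrist_force: [0.8, 0.0, -1.4]
gripper_width: 0.158
gripper_force: 30.0
```

```bash
cat > chk.py <<'E'
from nuts import *
import sys
def chk(n):
    c=cap('top',n);d=cap('scene','S'+n);s=r.sense();print(s['time_s'],s['tcp_pos'],s['wrist_force'])
    cx=np.array([.575,.010]);y=np.radians(7.5);R=np.array([[np.cos(y),-np.sin(y)],[np.sin(y),np.cos(y)]])
    for b in blobs(c,(240,160,320,250),.2): print(b[0],b[2],[np.round(R.T@(ray(c,b[2],z)[:2]-cx),4).tolist() for z in (.1155,.22)])
    for b in blobs(d,(190,130,330,250),.2): print('S',b[0],b[1],b[2],[np.round(R.T@(ray(d,b[2],z)[:2]-cx),4).tolist() for z in (.1155,.25)])
chk(sys.argv[1])
E
python3 chk.py t13.png
```

```text
19.1 [0.60065479 0.03908263 0.3470183 ] [-0.36581364  0.34663338 -0.26136333]
15 [296.4, 211.6] [[-0.0203, -0.047], [-0.0357, -0.0355]]
12 [297.2, 220.5] [[-0.0458, -0.0479], [-0.0585, -0.0363]]
11 [287.8, 221.2] [[-0.047, -0.0212], [-0.0595, -0.0124]]
S 124 [266, 158, 14, 11] [273.3, 162.4] [[-0.0621, 0.1584], [0.0224, 0.0742]]
S 18 [230, 190, 5, 5] [231.8, 192.3] [[-0.0504, -0.0231], [0.0324, -0.0804]]
S 20 [243, 194, 5, 5] [245.1, 196.0] [[-0.0134, -0.0], [0.0639, -0.0607]]
```

All four nuts are on the hopper floor (three in the top view, the fourth at cracker (-13, 0) mm in the scene view). Now I take the scoop to free counter in front of the cracker.

>>> {"method": "servo_tool", "body": {
  "targets": [
    [-0.4,-0.2,0,-0.04,0],
    [-1.0,-0.52,0,-0.09,0],
    [-1.7,-0.88,0,-0.14,0],
    [-2.5,-1.3,0,-0.19,0],
    [-3.3,-1.71,0,-0.25,0]
  ]
}}

```text
time_s: 19.52
tcp_pos: [0.4986, -0.0127, 0.341]
ee_rot: [[0.788, 0.616, -0.002], [0.616, -0.788, -0.0], [-0.002, -0.001, -1.0]]
wrist_force: [-0.0, 0.1, -0.8]
gripper_width: 0.161
gripper_force: 30.0
```

>>> {"method": "servo_tool", "body": {
  "targets": [
    [-0.8,-0.41,0,-0.05,0],
    [-1.6,-0.83,-0.3,-0.1,0],
    [-2.4,-1.25,-0.9,-0.15,0],
    [-3.1,-1.61,-1.6,-0.2,0],
    [-3.7,-1.92,-2.4,-0.25,0]
  ]
}}

```text
time_s: 19.93
tcp_pos: [0.3874, -0.0704, 0.2696]
ee_rot: [[0.916, 0.402, 0.002], [0.402, -0.916, 0.0], [0.002, 0.0, -1.0]]
wrist_force: [0.5, 0.0, -1.9]
gripper_width: 0.16
gripper_force: 30.0
```

>>> {"method": "servo_tool", "body": {
  "targets": [
    [0,0,-0.8,0,0],
    [0,0,-1.7,0,0],
    [0,0,-2.6,0,0],
    [0,0,-3.4,0,0],
    [0,0,-4.1,0,0]
  ]
}}

```text
time_s: 20.35
tcp_pos: [0.3878, -0.07, 0.1453]
ee_rot: [[0.915, 0.404, -0.001], [0.404, -0.915, -0.0], [-0.001, -0.0, -1.0]]
wrist_force: [0.5, 0.3, -0.5]
gripper_width: 0.157
gripper_force: 30.0
```

```bash
python3 chk.py t14.png
```

```text
20.45 [ 0.38587263 -0.07028324  0.14395759] [-0.34852722  0.0183156  -0.46359042]
22 [279.2, 209.3] [[-0.0121, 0.0016], [-0.0283, 0.008]]
25 [296.6, 211.8] [[-0.0209, -0.0476], [-0.0362, -0.036]]
21 [297.1, 220.3] [[-0.0453, -0.0477], [-0.058, -0.0361]]
14 [287.9, 221.1] [[-0.0467, -0.0215], [-0.0593, -0.0127]]
S 154 [196, 160, 13, 24] [201.4, 172.3] [[-0.1758, -0.0502], [-0.0743, -0.1034]]
S 21 [230, 190, 5, 5] [232.0, 192.0] [[-0.0509, -0.0219], [0.032, -0.0794]]
S 20 [243, 194, 5, 5] [245.1, 196.0] [[-0.0134, -0.0], [0.0639, -0.0607]]
```

>>> {"method": "servo_tool", "body": {
  "targets": [
    [0,0,-0.25,0,0],
    [0,0,-0.5,0,0],
    [0,0,-0.7,0,0],
    [0.2,0.09,-0.85,0,0],
    [0.4,0.18,-1.0,0,0]
  ]
}}

```text
time_s: 20.87
tcp_pos: [0.4017, -0.0642, 0.117]
ee_rot: [[0.915, 0.404, 0.001], [0.404, -0.915, 0.0], [0.001, 0.0, -1.0]]
wrist_force: [1.0, -0.3, -1.1]
gripper_width: 0.156
gripper_force: 30.0
```

>>> {"method": "servo_tool", "body": {
  "targets": [
    [0.2,0.09,-0.13,0,0],
    [0.4,0.18,-0.27,0,0],
    [0.6,0.27,-0.4,0,0],
    [0.8,0.36,-0.55,0,0],
    [0.9,0.4,-0.72,0,0]
  ]
}}

```text
time_s: 21.28
tcp_pos: [0.431, -0.0514, 0.0959]
ee_rot: [[0.914, 0.405, 0.005], [0.405, -0.914, 0.001], [0.005, 0.001, -1.0]]
wrist_force: [2.0, 2.6, 8.3]
gripper_width: 0.158
gripper_force: 30.0
```

```bash
python3 -c "
from h import *
for i in range(2):
    r.capture('top');s=r.sense();print(s['tcp_pos'],s['wrist_force'],s['moment'],s['ee_rot'][:,2])"
```

```text
[ 0.43153566 -0.05114297  0.09533728] [2.33287082 2.44642294 4.63045285] [ 0.73503597 -0.14107116 -0.10745548] [ 5.17337511e-03  8.28722898e-04 -9.99986275e-01]
[ 0.43114849 -0.05122998  0.09553078] [1.39736108 1.60811836 2.5277629 ] [ 0.19685657 -0.30424163 -0.02850503] [ 5.05349934e-03  9.89386959e-04 -9.99986742e-01]
```

>>> {"method": "servo_tool", "body": {
  "targets": [
    [0,0,-0.05,0,0],
    [0,0,-0.1,0,0],
    [0,0,-0.1,0,0],
    [0,0,-0.06,0,20],
    [0,0,0,0,30]
  ]
}}

```text
time_s: 21.8
tcp_pos: [0.4278, -0.0522, 0.095]
ee_rot: [[0.915, 0.404, -0.0], [0.404, -0.915, 0.0], [-0.0, -0.0, -1.0]]
wrist_force: [-0.7, 1.1, 0.9]
gripper_width: 0.239
gripper_force: 0.0
```

>>> {"method": "servo_tool", "body": {
  "targets": [
    [0,0,0,0,45],
    [0,0,0.0,0,60],
    [0,0,0.0,0,60],
    [0,0,0.5,0,60],
    [0,0,1.2,0,60]
  ]
}}

```text
time_s: 22.22
tcp_pos: [0.426, -0.0527, 0.1298]
ee_rot: [[0.915, 0.404, -0.006], [0.404, -0.915, -0.001], [-0.006, -0.001, -1.0]]
wrist_force: [-0.1, -0.5, -0.2]
gripper_width: 0.597
gripper_force: 0.0
```

>>> {"method": "servo_tool", "body": {
  "targets": [
    [0,0,1.0,0,40],
    [0,0,2.0,0,20],
    [0,0,3.0,0,0],
    [0,0,4.0,0,0],
    [0,0.3,5.0,0,0]
  ]
}}

```text
time_s: 22.63
tcp_pos: [0.4271, -0.044, 0.2825]
ee_rot: [[0.915, 0.403, -0.001], [0.403, -0.915, -0.0], [-0.001, -0.0, -1.0]]
wrist_force: [0.4, 0.8, -0.5]
gripper_width: 0.389
gripper_force: 0.0
```

Run:
```python
from nuts import *
d=cap('scene','s15.png');c=cap('top','t15.png');s=r.sense();print(s['time_s'],s['tcp_pos'],s['joints'],s['gripper_width'])
G=np.array([.431,-.0512]);y=np.arctan2(.405,.914);k,q=np.cos(y),np.sin(y)
def W(P): return [(G[0]+k*(x-.0575)-q*yy,G[1]+q*(x-.0575)+k*yy,z) for x,yy,z in P]
# handle blob: expected top/bottom pixels if upright vs. seen
print(np.round(proj(d,W([(.0575,0,.115),(.0725,0,.04),(.0725,0,.115),(.0425,0,.115)])),1))
print([b[:3] for b in blobs(d,(160,120,260,260),.1)])
```

```text
22.7333 [ 0.43046417 -0.04278154  0.2862017 ] [ 16.07414947   0.43637114 -20.41147735   0.10564262 -68.51916077
  97.80118534] 0.30647214189497396
[[208.  175.8]
 [213.6 192. ]
 [211.8 177.9]
 [204.4 173.8]]
[(158, [207, 176, 10, 24], [211.9, 187.4]), (21, [230, 190, 5, 5], [232.0, 192.0]), (20, [243, 194, 5, 5], [245.1, 196.0])]
```

Run:
```python
from h import *
c=load('top0.png');d=load('sc0.png');w=load('w10.png')
M=lambda x,y:((x-297+.5)/3.9-.5+185,(y+.5)/3.9-.5+170)
cx=np.array([.575,.010]);y=np.radians(7.5);R=np.array([[np.cos(y),-np.sin(y)],[np.sin(y),np.cos(y)]])
L=lambda p:(*(cx+R@np.array(p[:2])/1e3),p[2]/1e3)
for q,z in [((317,157),.17),((317,198),.17),((393,158),.145),((462,108),.218),((536,108),.218)]: print(q,np.round(R.T@(ray(c,M(*q),z)[:2]-cx)*1e3,1))
# expected in w10: lever grip ends; seen bar ends (panel x.703): 
print(np.round(proj(w,[L((6,141,218)),L((6,89,218)),L((-27,240,164))])*.703+[0,330],1))
print(np.round(proj(d,[L((6,115,218)),L((-27,240,164))]),1))
```

```text
(317, 157) [-14.3 246. ]
(317, 198) [-42.8 245.8]
(393, 158) [-12.7 197. ]
(462, 108) [  7.5 141. ]
(536, 108) [ 5.9 92.2]
[[ 56.9 432.2]
 [110.  477.8]
 [-20.3 374.1]]
[[279.4 159.8]
 [300.1 146.9]]
```

>>> {"method": "servo_tool", "body": {
  "targets": [
    [0.1,0.3,0,0.08,0],
    [0.25,0.8,0,0.16,0],
    [0.45,1.5,0,0.25,0],
    [0.65,2.2,0,0.34,0],
    [0.9,3.0,0,0.43,0]
  ]
}}

```text
time_s: 23.15
tcp_pos: [0.4543, 0.047, 0.2804]
ee_rot: [[0.66, 0.751, -0.001], [0.751, -0.66, -0.0], [-0.001, -0.001, -1.0]]
wrist_force: [0.5, 0.4, 0.1]
gripper_width: 0.014
gripper_force: 0.0
```

>>> {"method": "servo_tool", "body": {
  "targets": [
    [0.2,0.7,0,0.09,0],
    [0.4,1.4,0,0.18,0],
    [0.6,2.1,0,0.26,0],
    [0.8,2.8,0,0.34,0],
    [1.05,3.5,0,0.43,0]
  ]
}}

```text
time_s: 23.57
tcp_pos: [0.486, 0.1525, 0.2802]
ee_rot: [[0.286, 0.958, -0.002], [0.958, -0.286, -0.001], [-0.001, -0.001, -1.0]]
wrist_force: [-1.1, -1.1, -0.4]
gripper_width: 0.006
gripper_force: 0.0
```

>>> {"method": "servo_tool", "body": {
  "targets": [
    [0.2,0.7,0,0.09,0],
    [0.4,1.4,0,0.18,0],
    [0.6,2.1,0,0.26,0],
    [0.8,2.6,0,0.34,0],
    [0.94,3.0,0,0.426,0]
  ]
}}

```text
time_s: 23.98
tcp_pos: [0.5146, 0.2428, 0.2797]
ee_rot: [[-0.136, 0.991, -0.002], [0.991, 0.136, -0.001], [-0.001, -0.002, -1.0]]
wrist_force: [-0.1, -0.1, 0.0]
gripper_width: 0.007
gripper_force: 0.0
```

>>> {"method": "servo_tool", "body": {
  "targets": [
    [0.0,-0.06,-0.7,0,0],
    [0.02,-0.12,-1.5,0,0],
    [0.02,-0.12,-2.2,0,0],
    [0.02,-0.12,-2.6,0,0],
    [0.02,-0.12,-3.0,0,0]
  ]
}}

```text
time_s: 24.4
tcp_pos: [0.5143, 0.2373, 0.1887]
ee_rot: [[-0.131, 0.991, -0.003], [0.991, 0.131, -0.002], [-0.002, -0.003, -1.0]]
wrist_force: [0.2, -0.8, 1.2]
gripper_width: 0.007
gripper_force: 0.0
```

>>> {"method": "servo_tool", "body": {
  "targets": [
    [0,0,-0.2,0,0],
    [0,0,-0.4,0,0],
    [0,0,-0.6,0,0],
    [0,0,-0.8,0,0],
    [0,0,-1.0,0,0]
  ]
}}

```text
time_s: 24.82
tcp_pos: [0.5157, 0.2386, 0.1615]
ee_rot: [[-0.131, 0.991, 0.002], [0.991, 0.131, 0.002], [0.001, 0.002, -1.0]]
wrist_force: [-0.5, 1.5, 2.6]
gripper_width: 0.007
gripper_force: 1.0
```

>>> {"method": "servo_tool", "body": {
  "targets": [
    [0,0,-0.2,0,0],
    [0,0,-0.4,0,0],
    [0,0,-0.6,0,0],
    [0,0,-0.75,0,0],
    [0,0,-0.9,0,0]
  ]
}}

```text
time_s: 25.23
tcp_pos: [0.5152, 0.2378, 0.1338]
ee_rot: [[-0.131, 0.991, -0.0], [0.991, 0.131, -0.0], [-0.0, -0.0, -1.0]]
wrist_force: [-0.3, 0.0, 2.8]
gripper_width: 0.007
gripper_force: 1.3
```

>>> {"method": "servo_tool", "body": {
  "targets": [
    [0,0,-0.1,0,0],
    [0,0,-0.2,0,0],
    [0,0,-0.3,0,0],
    [0,0,-0.4,0,0],
    [0,0,-0.5,0,0]
  ]
}}

```text
time_s: 25.65
tcp_pos: [0.5174, 0.2406, 0.1256]
ee_rot: [[-0.134, 0.991, 0.007], [0.991, 0.134, 0.004], [0.003, 0.008, -1.0]]
wrist_force: [-11.9, 4.9, 39.0]
gripper_width: 0.001
gripper_force: 16.6
```

The catch stopped at its end with 39 N and the TCP at z=0.1256, matching its flipped position. I go up and over to the lever grip.

>>> {"method": "servo_tool", "body": {
  "targets": [
    [0,0,0.5,0,0],
    [0,0,1.5,0,0],
    [0,0,2.6,0,20],
    [0,0,3.8,0,45],
    [0,0,5.0,0,50]
  ]
}}

```text
time_s: 26.07
tcp_pos: [0.5142, 0.2376, 0.2696]
ee_rot: [[-0.131, 0.991, -0.003], [0.991, 0.131, -0.001], [-0.001, -0.003, -1.0]]
wrist_force: [0.7, 0.3, 0.1]
gripper_width: 0.15
gripper_force: 0.0
```

>>> {"method": "servo_tool", "body": {
  "targets": [
    [0.3,-0.7,0.4,0,50],
    [0.7,-1.6,0.4,0,50],
    [1.1,-2.5,0.4,0,50],
    [1.45,-3.4,0.4,0,50],
    [1.75,-4.06,0.4,0,50]
  ]
}}

```text
time_s: 26.48
tcp_pos: [0.5674, 0.1144, 0.2803]
ee_rot: [[-0.13, 0.992, -0.002], [0.992, 0.13, -0.0], [0.0, -0.002, -1.0]]
wrist_force: [-0.3, 0.6, -0.1]
gripper_width: 0.519
gripper_force: 0.0
```

Run:
```python
from h import *
w=cap('wrist','w16.png');c=cap('top','t16.png');s=r.sense();print(s['time_s'],s['tcp_pos'],s['wrist_force'],s['gripper_width'],s['ee_rot'][:,1])
cx=np.array([.575,.010]);y=np.radians(7.5);R=np.array([[np.cos(y),-np.sin(y)],[np.sin(y),np.cos(y)]])
print('tcp local',R.T@(np.array(s['tcp_pos'])[:2]-cx)*1e3)
L=lambda p:(*(cx+R@np.array(p[:2])/1e3),p[2]/1e3)
print(np.round(proj(w,[L((6,141,218)),L((6,89,218)),L((-27,152,233))]),1))
g=cv2.cvtColor(np.array(w['pixels'],np.uint8),cv2.COLOR_RGB2GRAY)
for yy in range(150,330,10): print(yy,g[yy,150:370:8].tolist())
```

```text
26.5833 [0.56787814 0.11367851 0.27998847] [0.51377309 0.3120589  0.07008268] 0.5520180264183107 [ 0.99190692  0.12694538 -0.00235339]
tcp local [  6.47183137 103.72111805]
[[262.  164. ]
 [262.1 235.1]
 [208.6 150.7]]
150 [222, 216, 218, 222, 215, 68, 32, 67, 67, 31, 26, 66, 177, 62, 172, 164, 71, 69, 71, 68, 75, 67, 73, 169, 226, 221, 210, 218]
160 [215, 224, 217, 217, 217, 30, 72, 64, 67, 32, 29, 151, 175, 67, 158, 160, 69, 69, 71, 70, 72, 70, 72, 204, 229, 224, 221, 216]
170 [212, 216, 222, 211, 159, 29, 68, 66, 28, 26, 30, 149, 175, 13, 20, 19, 46, 71, 74, 68, 69, 70, 71, 229, 219, 222, 221, 216]
180 [218, 219, 207, 220, 217, 68, 68, 67, 29, 29, 32, 147, 176, 13, 21, 20, 49, 68, 70, 70, 69, 71, 72, 218, 225, 220, 222, 224]
190 [212, 209, 220, 207, 216, 66, 67, 30, 69, 31, 43, 55, 65, 13, 18, 20, 49, 72, 71, 70, 67, 72, 72, 217, 221, 225, 226, 227]
200 [212, 214, 220, 221, 213, 59, 27, 55, 28, 84, 61, 27, 98, 13, 17, 21, 67, 90, 90, 93, 68, 68, 70, 219, 215, 225, 215, 218]
210 [213, 214, 211, 213, 213, 55, 28, 29, 53, 54, 76, 57, 78, 8, 23, 17, 74, 95, 88, 91, 69, 71, 68, 219, 22
[... 661 characters left out ...]
23, 86, 72, 73, 71, 72, 70, 71, 70, 75, 70, 71, 74, 70, 69, 74, 73, 71, 70, 72, 69, 73, 69, 71, 63, 32, 62]
280 [35, 18, 58, 91, 90, 89, 93, 92, 89, 92, 93, 93, 92, 91, 92, 90, 93, 95, 93, 94, 92, 94, 93, 94, 94, 96, 37, 72]
290 [31, 19, 91, 65, 69, 63, 67, 67, 66, 64, 66, 65, 65, 66, 64, 66, 65, 66, 67, 69, 65, 63, 65, 66, 64, 66, 33, 61]
300 [33, 18, 90, 33, 6, 12, 5, 13, 10, 85, 89, 56, 85, 197, 195, 194, 196, 198, 86, 87, 79, 17, 17, 5, 5, 12, 53, 64]
310 [33, 24, 19, 21, 12, 6, 5, 13, 69, 73, 90, 29, 32, 196, 197, 193, 198, 199, 86, 85, 76, 13, 15, 11, 3, 13, 12, 14]
320 [31, 31, 14, 13, 11, 0, 6, 122, 90, 128, 126, 94, 125, 129, 129, 127, 127, 128, 72, 76, 74, 68, 216, 5, 4, 12, 8, 91]
```

>>> {"method": "servo_tool", "body": {
  "targets": [
    [0,0.02,-0.5,0,50],
    [0,0.04,-1.0,0,50],
    [0,0.04,-1.5,0,50],
    [0,0.04,-1.9,0,50],
    [0,0.04,-2.05,0,40]
  ]
}}

```text
time_s: 27.0
tcp_pos: [0.5659, 0.1176, 0.2168]
ee_rot: [[-0.131, 0.991, -0.005], [0.991, 0.131, -0.001], [-0.001, -0.005, -1.0]]
wrist_force: [0.3, 0.2, -0.2]
gripper_width: 0.551
gripper_force: 0.0
```

>>> {"method": "servo_tool", "body": {
  "targets": [
    [0,0,0,0,10],
    [0,0,0,0,10],
    [0,0,0,0,10],
    [0,0,0,0,10],
    [0,0,0,0,10]
  ]
}}

```text
time_s: 27.42
tcp_pos: [0.5666, 0.1174, 0.2205]
ee_rot: [[-0.131, 0.991, -0.002], [0.991, 0.131, -0.0], [0.0, -0.002, -1.0]]
wrist_force: [-2.7, 1.3, 2.2]
gripper_width: 0.22
gripper_force: 30.0
```

Gripped the bar. I pull along the arc (lever forward then down).

>>> {"method": "servo_tool", "body": {
  "targets": [
    [-0.3,-0.04,0.044,0,10],
    [-0.6,-0.08,0.07,0,10],
    [-0.905,-0.12,0.076,0,10],
    [-1.205,-0.16,0.064,0,10],
    [-1.508,-0.2,0.034,0,10]
  ]
}}

```text
time_s: 27.83
tcp_pos: [0.5263, 0.1122, 0.2242]
ee_rot: [[-0.132, 0.991, 0.013], [0.991, 0.132, 0.003], [0.001, 0.014, -1.0]]
wrist_force: [6.8, -1.3, 5.3]
gripper_width: 0.214
gripper_force: 30.0
```

>>> {"method": "servo_tool", "body": {
  "targets": [
    [-0.298,-0.039,-0.049,0,10],
    [-0.594,-0.078,-0.117,0,10],
    [-0.884,-0.116,-0.202,0,10],
    [-1.17,-0.154,-0.305,0,10],
    [-1.447,-0.19,-0.426,0,10]
  ]
}}

```text
time_s: 28.25
tcp_pos: [0.4834, 0.1072, 0.2119]
ee_rot: [[-0.133, 0.991, 0.015], [0.991, 0.133, 0.005], [0.003, 0.016, -1.0]]
wrist_force: [5.5, 0.1, 6.3]
gripper_width: 0.217
gripper_force: 30.0
```

The lever moves freely past the catch point (0.1 rad). I continue.

>>> {"method": "servo_tool", "body": {
  "targets": [
    [-0.271,-0.036,-0.138,0,10],
    [-0.532,-0.07,-0.291,0,10],
    [-0.784,-0.103,-0.461,0,10],
    [-1.025,-0.135,-0.646,0,10],
    [-1.254,-0.165,-0.845,0,10]
  ]
}}

```text
time_s: 28.67
tcp_pos: [0.4459, 0.1024, 0.1866]
ee_rot: [[-0.134, 0.991, 0.015], [0.991, 0.134, 0.005], [0.003, 0.015, -1.0]]
wrist_force: [6.2, -1.3, 5.4]
gripper_width: 0.222
gripper_force: 30.0
```

>>> {"method": "servo_tool", "body": {
  "targets": [
    [-0.217,-0.029,-0.213,0,10],
    [-0.42,-0.055,-0.439,0,10],
    [-0.61,-0.08,-0.677,0,10],
    [-0.785,-0.103,-0.926,0,10],
    [-0.944,-0.124,-1.186,0,10]
  ]
}}

```text
time_s: 29.08
tcp_pos: [0.4165, 0.0985, 0.1504]
ee_rot: [[-0.133, 0.991, 0.011], [0.991, 0.133, 0.004], [0.003, 0.012, -1.0]]
wrist_force: [0.9, -0.8, 10.4]
gripper_width: 0.22
gripper_force: 30.1
```

>>> {"method": "servo_tool", "body": {
  "targets": [
    [0,0,0,0,10],
    [0,0,0,0,10],
    [0,0,0,0,10],
    [0,0,0,0,10],
    [0,0,0,0,10]
  ]
}}

```text
time_s: 29.5
tcp_pos: [0.4163, 0.0985, 0.15]
ee_rot: [[-0.133, 0.991, 0.009], [0.991, 0.133, 0.004], [0.002, 0.01, -1.0]]
wrist_force: [2.5, -1.1, 7.2]
gripper_width: 0.218
gripper_force: 30.1
```

Run:
```python
from nuts import *
s=r.sense();cx=np.array([.575,.010]);y=np.radians(7.5);R=np.array([[np.cos(y),-np.sin(y)],[np.sin(y),np.cos(y)]])
q=R.T@(np.array(s['tcp_pos'])[:2]-cx)*1e3;z=s['tcp_pos'][2]*1e3;print(s['time_s'],q,z,s['wrist_force'],s['gripper_width'],s['gripper_force'])
print('angle',np.degrees(np.arctan2(-20-q[0],z-70))+10,'radius',np.hypot(-20-q[0],z-70))
```

```text
29.5 [-145.78683756  108.40789184] 150.03893752889167 [ 2.52165201 -1.10026877  7.18848492] 0.21807877007698812 30.07489286363125
angle 67.53115238681963 radius 149.09245461601824
```

>>> {"method": "servo_tool", "body": {
  "targets": [
    [-0.04,-0.005,-0.06,0,10],
    [-0.08,-0.01,-0.12,0,10],
    [-0.11,-0.015,-0.18,0,10],
    [-0.14,-0.02,-0.24,0,10],
    [-0.14,-0.02,-0.24,0,10]
  ]
}}

```text
time_s: 29.92
tcp_pos: [0.4134, 0.0981, 0.1449]
ee_rot: [[-0.135, 0.991, 0.013], [0.991, 0.135, 0.004], [0.002, 0.013, -1.0]]
wrist_force: [0.6, -2.2, 19.6]
gripper_width: 0.217
gripper_force: 30.2
```

>>> {"method": "servo_tool", "body": {
  "targets": [
    [-0.02,0,-0.05,0,10],
    [-0.04,0,-0.1,0,10],
    [-0.04,0,-0.1,0,10],
    [-0.04,0,-0.1,0,10],
    [-0.04,0,-0.1,0,10]
  ]
}}

```text
time_s: 30.33
tcp_pos: [0.4135, 0.0982, 0.1442]
ee_rot: [[-0.136, 0.991, 0.015], [0.991, 0.136, 0.004], [0.002, 0.016, -1.0]]
wrist_force: [-1.8, -3.6, 33.8]
gripper_width: 0.216
gripper_force: 30.2
```

Run:
```python
from nuts import *
d=cap('scene','s17.png');c=cap('top','t17.png')
s=r.sense();cx=np.array([.575,.010]);y=np.radians(7.5);R=np.array([[np.cos(y),-np.sin(y)],[np.sin(y),np.cos(y)]])
q=R.T@(np.array(s['tcp_pos'])[:2]-cx)*1e3;z=s['tcp_pos'][2]*1e3;print(s['time_s'],q,z,s['wrist_force'],s['gripper_width'],s['gripper_force'])
print('angle',np.degrees(np.arctan2(-20-q[0],z-70))+10,'radius',np.hypot(-20-q[0],z-70))
print('top nuts',[b[:3:2] for b in blobs(c,(240,160,320,250),.2)]);print('scene',[b[:3] for b in blobs(d,(160,120,290,260),.1)])
for n,b in (('sc0.png',d),('top0.png',c)):  # bystanders unchanged?
    A=np.array(load(n)['pixels'],int);B=np.array(b['pixels'],int);D=np.abs(A-B).sum(2)
    for t,P in (('cup',[(.76,.0,.04)]),):pass
    for bx in ([(255,250,295,290),(200,265,228,300),(328,108,358,158)] if n[0]=='s' else [(286,128,314,158),(338,150,364,178),(70,203,146,268)]): x0,y0,x1,y1=bx;print(n,bx,D[y0:y1,x0:x1].mean().round(1))
```

```text
30.4333 [-148.62901573  108.57656423] 144.18658114454527 [-1.84223751 -4.18283889 33.56886705] 0.21898241008851224 30.154488645493984
angle 70.02586945259011 radius 148.48930099531984
top nuts [(22, [279.2, 209.3]), (24, [296.7, 211.9]), (19, [297.1, 220.6]), (14, [287.9, 221.1])]
scene [(178, [207, 175, 11, 25], [212.0, 186.5]), (21, [230, 190, 5, 5], [232.0, 192.0]), (20, [243, 194, 5, 5], [245.1, 196.0])]
sc0.png (255, 250, 295, 290) 19.3
sc0.png (200, 265, 228, 300) 15.3
sc0.png (328, 108, 358, 158) 15.1
top0.png (286, 128, 314, 158) 15.0
top0.png (338, 150, 364, 178) 12.4
top0.png (70, 203, 146, 268) 15.1
```

At the stop (force rises with no motion). I ease slightly, keeping the lever pressed, and hand in.

>>> {"method": "servo_tool", "body": {
  "targets": [
    [0.01,0,0.03,0,10],
    [0.02,0,0.06,0,10],
    [0.02,0,0.06,0,10],
    [0.02,0,0.06,0,10],
    [0.02,0,0.06,0,10]
  ]
}}

```text
time_s: 30.85
tcp_pos: [0.4134, 0.0982, 0.1444]
ee_rot: [[-0.135, 0.991, 0.014], [0.991, 0.135, 0.004], [0.002, 0.014, -1.0]]
wrist_force: [1.5, -3.4, 23.2]
gripper_width: 0.22
gripper_force: 30.1
```

```bash
python3 -c "
from station import r
s=r.sense();print(s['tcp_pos'],s['wrist_force']);print(r.finish_job())"
```

```text
[0.41343046 0.09823788 0.14435306] [ 1.48395853 -3.4212476  23.17133399]
the job is handed in; nothing more can be done
None
```

The job is handed in at 30.9 s: all four nuts are in the hopper, the scoop stands upright on the counter, the catch is flipped, and the arm is still holding the lever down at its stop; the cup, bottle and thermometer case showed no movement in the last pictures.

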